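# Slab under the sprung lens

## Robot

A 6-joint arm with a two-finger parallel gripper is mounted at the origin on a cart in front of the work surface, level with it; the furniture and walls round the work are solid. World frame = base frame: x ahead of the robot, y to its left, z up, the work surface at z = 0. Lengths are in mm, angles in rad, forces in N, time in s.
With the tool pointing down it reaches from about 375 to 925 mm from the base axis. Payload 5.7 kg.
Tool frame: the origin (TCP) lies at the very end of the fingers, on their centre line; the grasp point (between the pads) lies 19 mm behind it; x points along the fingers, y is the direction in which the jaws open and shut, and the axes are right-handed (so a half turn about x gives the same grasp; the last joint's range is limited). The gripper opens to 88 mm and grips with 3 to 60 N. Pads are 20 mm wide; open, the fingers measure 115 mm over their backs; the gripper's body (75 mm by 178 mm) begins 61 mm behind the grasp point.
Start: joints at [-1.245, 0.359, 1.51, -0, 1.272, -0.115], TCP at [255.979, -542.62, 222.623] pointing down, gripper open.
Joint ranges: [-2.97, 2.97], [-1.01, 2.36], [0.21, 2.38], [-0.96, 4.11], [0.2, 2.71], [-2.98, 2.98]. Speed limits (rad/s): [2.39, 2.39, 3.14, 3.14, 3.14, 3.14].

## Interface

Orientations are given as a unit quaternion [w, x, y, z].
In Python, from plant import ctrl, viewer gives the robot as it stands.
- The arm moves only by the tool send_rows, never from a script. Its argument "plan" is a list of rows, each a list of 3 entries, a list of its own where there are three numbers: the shift along the tool's x, y, z in cm, then the turn, a rotation vector about the tool's x, y, z in degrees, then the finger opening in cm, from 0 to 8.78. A call has exactly 8 rows; each row shifts and turns the commanded pose from where the row before left it, along the tool's axes as they then stand; what a row does not reach is not made up. A row lasts 1/12 s, in which the tool goes at most 41.7 mm and 7.16 degrees, less where a joint would pass 70% of its speed; a pose out of reach is approached as far as the arm can. A call is refused whole if a number of a shift passes 4.17 or a number of a turn 7.16, either way. A call with a gripper value outside its range is refused whole. The fingers move at their own pace and stop on an object; the grip force is fixed at half the most. Time passes only in rows, so rows that do not move let the fingers close, or fill a call up. It gives the time, the measured TCP pose, the force and the opening at its end, in the units of the state.
- ctrl.get_obs(): the state, without advancing time (a new reading comes with each control period).
- viewer.read_camera(name): name is "side" or "top"; returns the picture (400x640x3 uint8, red, green, blue); there is no depth.
- viewer.camera_params(name): a dict with "fx", "fy", "cx", "cy" (pixels), "T" (4x4, takes a point from camera to world coordinates). Camera axes: x right, y down, z forward; pixel columns grow to the right and rows downward; lengths in mm; the calibration is good to about 2 mm. A picture is of the moment at which its call begins. camera_params takes no time and is no camera call.
- ctrl.close_job(): hands the job in, once; it reports no verdict.
The state is a dict: "clock": time; "joint_positions": joint angles; "qvel": joint speeds; "effort": joint torques, N m; "position": TCP position; "ee_rot": TCP orientation; "force": force on the tool from outside, world axes, zero at the start; "ft_torque": the same for the moment, N m; "opening": opening from 0.0 (shut) to 1.0 (fully open).
Only numpy, scipy, OpenCV 4.12 (cv2) and the standard library are available. Lean on these libraries where they do the work, as an engineer would, in place of code of your own. Each camera call takes 0.05 s, during which the arm holds its last target. There are 200 camera calls.

## Task

Bring the fossil slab from the low rack to the inspection stand: slide the lifter's blade under it, lift it and carry it lying on the blade, never touching the slab with the gripper or the arm, and set it down centred and square on the stand's two rails; then let go of the lifter, which may stay where it is under the slab. Then take the red handle of the sprung lens arm, swing it against its spring right up to its stop so that the lens stands over the slab, and finish while holding it there (it springs back if let go). Leave the tape roll, the toe bone and the brown bottle where they are.

Things in the scene. Friction and masses are not known exactly. Their poses are not given: they have to be found in the camera images.
- rack: Fixed low rack, 100 x 100 mm, yaw varies. Origin: centre of its underside. A 3 mm wooden plate with two wooden rails along its x axis at y = +-41 mm (8 mm wide, 100 mm long), tops 20 mm above the bench; the slab bridges them. The tunnel between the rails is 74 mm wide and 17 mm high (3 to 20 mm above the bench), open at both ends; the lifter goes in at its -x end, which faces the robot.
- slab: Grey shale slab with a coiled fossil in relief, about 90 mm (its x) x 94 mm (its y) x 10 mm thick, 0.13 to 0.25 kg, lying on the rack's rails, fossil up. Origin: centre of its underside.
- slab_center (a point): Centre of the slab, 5 mm above its underside; axes as the slab's (z up, x along the rails, to within about 0.06 rad at the start).
- lifter: The lifter, loose, 0.22 kg, standing on the bench: flat steel blade 50 mm wide, 3 mm thick, with an upright black grip at its rear. Origin: on the blade's underside, straight below the grip's axis; x points from grip to the blade's front edge. The blade spans x = +15 to +115 mm; a 26 mm wide neck joins it to the grip; rearmost point x = -11 mm.
- lifter_grip (a point): Point on the axis of the lifter's upright grip, 50 mm above the underside of the blade; axes as the lifter's. The grip is 18 mm along x and 16 mm along y, upright from 4 to 71 mm above the blade's underside, with a 22 x 20 mm orange cap up to 75 mm; grasp it from above across y.
- stand: Fixed inspection stand, yaw varies. Origin on the bench below the stage centre. Grey base 30 mm thick (x -52 to +135 mm). Stage: two aluminium rails along x at y = +-41 mm (8 mm wide, x -46 to +46 mm), tops 48 mm above the bench; the channel between them is 74 mm wide, 18 mm deep, open at both ends, its -x end towards the robot. A 24 mm steel column at x = +110 mm, y = 0 carries the lens arm.
- stage (a point): Centre of the stage, level with the tops of the two rails (48 mm above the bench); axes as the stand's. The slab lies here with its underside at this height, its x axis along this x axis (either way round).
- lens_pivot (a point): Point on the upright hinge axis of the lens arm, 118 mm above the bench, at x = +110 mm, y = 0 of the stand.
- lens_handle (a point): Centre of the red upright handle peg on the lens arm, 60 mm from the hinge axis, 152 mm above the bench: 14 mm in diameter, from the arm (top 127 mm above the bench) to 175 mm, with an 18 mm head in its top 4 mm. The black lens ring, 74 mm across, lies farther out, its centre 110 mm from the hinge axis, 118 to 128 mm above the bench.
- lens_arm (a joint): Angle of the lens arm, rad: 0 parked at the stand's right (-y) side, where the spring holds it, growing as it swings clockwise seen from above (towards the robot); 1.4 is the stop, where the arm points along the stand's -x and the lens is over the stage. The spring always pulls back to 0: about 2.5 N at the handle when parked, 8 N at the stop.
- tape_roll: Bystander: roll of tan tape, 86 mm across, 19 mm high, lying flat. Origin: centre of its underside.
- toe_bone: Bystander: small pale toe bone, 67 x 82 x 30 mm. Origin: centre of its underside.
- consolidant_bottle: Bystander: brown bottle with black cap, 54 mm in diameter, 105 mm high. Origin: centre of its underside.
Not all that is in view belongs to the job. Several things look just like the lifter: the one meant starts farthest to the robot's right.

How it is judged:
By the outcome, as a careful person would: the job done as asked, in the order asked, and still so for the second after the job is handed in, while the arm keeps its last pose, push and grip.
It also fails if it takes over 64 s, if anything falls off the work surface, if the arm or the gripper's body presses on something with over 40 N, if the wrist force passes 120 N, or if a joint passes its speed limit or range.

## Working session

There is one attempt and no reset: what is moved stays moved. The work goes in short steps, Python scripts to look and compute and a tool call to move; the robot and the scene stay as the last step left them, time stands still between calls to the robot, and variables do not carry over. Pictures are saved under pics/ and viewed, about 8 in all and at most 12, crops included, and the job is handed in when it is done.

Besides the shell and the picture viewer there is one more tool, called as name(argument=value, ...), one argument or row to a line, values as JSON. send_rows: Moves the arm, as the interface text tells. Its arguments: {"type":"object","properties":{"plan":{"type":"array"}},"required":["plan"]}

```bash
mkdir -p pics; ls; python3 - <<'E'
from plant import ctrl, viewer
import cv2, numpy as np
np.set_printoptions(precision=3,suppress=True)
for n in("top","side"):
    cv2.imwrite(f"pics/{n}0.png",viewer.read_camera(n)[:,:,::-1])
    print(n,viewer.camera_params(n))
print(ctrl.get_obs())
E
```

```text
pics
top {'fx': 494.77676459057227, 'fy': 494.77676459057227, 'cx': 311.7115403793547, 'cy': 198.58511991252064, 'T': array([[   0.01 ,   -0.991,    0.136,  374.497],
       [  -1.   ,   -0.01 ,   -0.003,   57.429],
       [   0.004,   -0.136,   -0.991, 1632.642],
       [   0.   ,    0.   ,    0.   ,    1.   ]])}
side {'fx': 378.5912858569093, 'fy': 378.5912858569093, 'cx': 312.92944579217493, 'cy': 203.81175177597274, 'T': array([[ -0.824,  -0.304,   0.478,  71.568],
       [ -0.567,   0.441,  -0.696, 813.182],
       [  0.001,  -0.844,  -0.536, 687.868],
       [  0.   ,   0.   ,   0.   ,   1.   ]])}
{'clock': 0.1, 'joint_positions': array([-1.245,  0.359,  1.511, -0.   ,  1.272, -0.115]), 'qvel': array([-0.002, -0.002, -0.004, -0.001,  0.   ,  0.   ]), 'effort': array([ -0.001, -51.635, -27.141,   0.068,   0.028,  -0.   ]), 'position': array([ 255.806, -542.061,  221.902]), 'ee_rot': array([-0.154, -0.69 , -0.155,  0.69 ]), 'force': array([ 0.368,  0.621, -0.068]), 'ft_torque': array([-0.005,  0.034, -0.025]), 'opening': 0.9981590730501619}
```

View pics/top0.png

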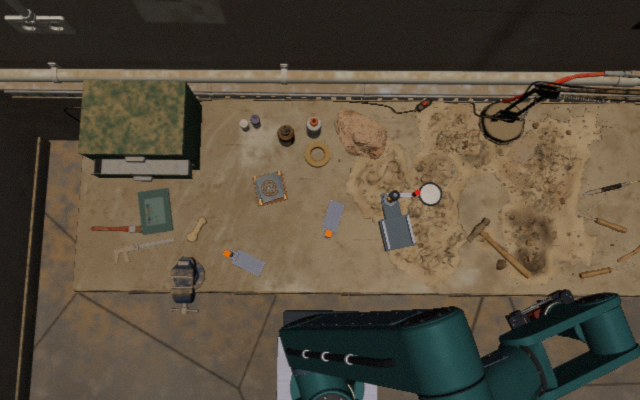

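View pics/side0.png

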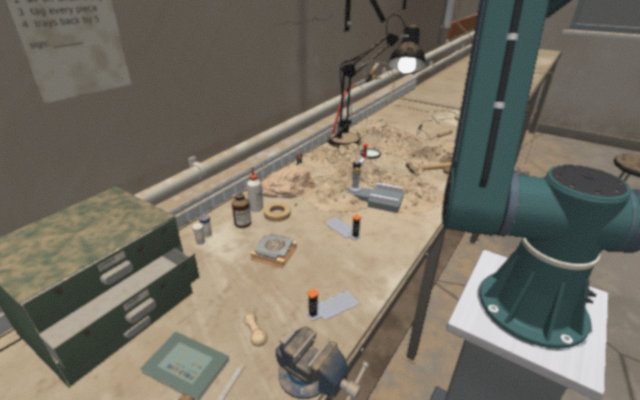

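The top view shows two lifters, with orange caps at about (329,234) and (228,253). The first is farther to the robot's right, so it's the one meant. The slab and rack are at (270,187). The stand is at (396,225), with the column at (393,196), the red handle at (417,193) and the lens at (430,194).

```bash
cat > h.py <<'E'
from plant import ctrl, viewer
import cv2, numpy as np
np.set_printoptions(precision=1,suppress=True)
def avg(n,k=4): return np.mean([viewer.read_camera(n).astype(float) for _ in range(k)],0).astype(np.uint8)
def ray(n,uv,z):
    p=viewer.camera_params(n);T=p["T"]
    d=T[:3,:3]@np.array([(uv[0]-p["cx"])/p["fx"],(uv[1]-p["cy"])/p["fy"],1]);o=T[:3,3]
    return o+d*(z-o[2])/d[2]
def proj(n,X):
    p=viewer.camera_params(n);T=p["T"];c=T[:3,:3].T@(np.asarray(X,float)-T[:3,3])
    return np.array([c[0]/c[2]*p["fx"]+p["cx"],c[1]/c[2]*p["fy"]+p["cy"]])
def tri(u,v):
    A=[];b=[]
    for n,q in(("top",u),("side",v)):
        o=viewer.camera_params(n)["T"][:3,3];d=ray(n,q,0)-o;d/=np.linalg.norm(d)
        P=np.eye(3)-np.outer(d,d);A.append(P);b.append(P@o)
    return np.linalg.solve(sum(A),sum(b))
def blobs(im,lo,hi,amin=4):
    m=cv2.inRange(cv2.cvtColor(im,cv2.COLOR_RGB2HSV),lo,hi)
    n,l,s,c=cv2.connectedComponentsWithStats(m)
    return [(c[i].round(1),s[i]) for i in range(1,n) if s[i,4]>=amin]
E
python3 - <<'E'
from h import *
t=avg("top");s=avg("side");np.save("t0.npy",t);np.save("s0.npy",s)
for n,im in(("top",t),("side",s)):
    for nm,lo,hi in(("orange",(5,180,130),(16,255,255)),("red",(0,180,110),(4,255,255))):
        print(n,nm,[(c,int(q[4])) for c,q in blobs(im,lo,hi)])
c=cv2.resize(t[150:270,225:445],None,fx=3.6,fy=4,interpolation=cv2.INTER_CUBIC)
c=cv2.resize(t[150:270,240:440],None,fx=4,fy=4,interpolation=cv2.INTER_CUBIC)
cv2.imwrite("pics/c1.png",c[:,:,::-1])
E
```

```text
top orange [(array([596.3,  73.7]), 32), (array([571.5,  77.3]), 66), (array([424.3, 102.7]), 9), (array([313.5, 121.8]), 19), (array([328.1, 233.2]), 37), (array([226.5, 253. ]), 40)]
top red [(array([586.6,  75.3]), 7), (array([562.9,  80.9]), 15), (array([417.1, 191.9]), 22)]
side orange [(array([356.2, 218. ]), 8), (array([313. , 294.6]), 17)]
side red []
```

View pics/c1.png

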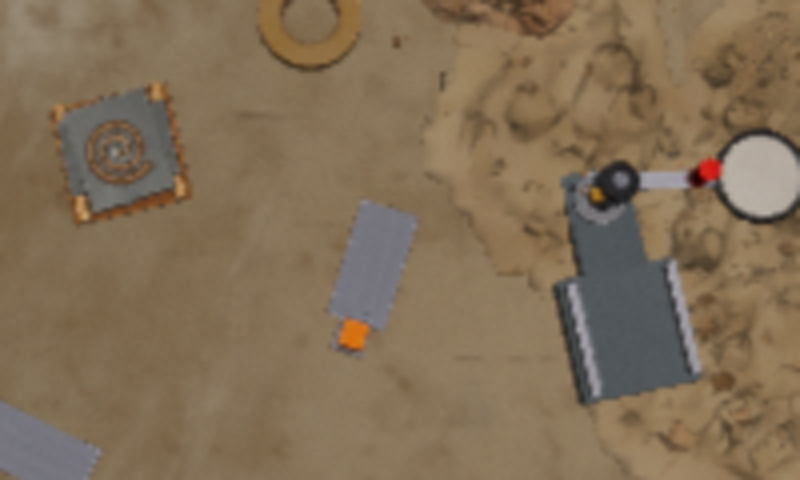

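The crop shows the lifter blade with its cap at crop (353,334) and front edge near (388,207), and the slab centred near (122,152). The stand rails run (572,283)-(597,395) and (670,262)-(697,373). The handle is at (707,172).

```bash
python3 - <<'E'
from h import *
t=np.load("t0.npy").astype(int)
def comp(mask,seed,r=8):
    m=cv2.morphologyEx(mask.astype(np.uint8),cv2.MORPH_CLOSE,np.ones((3,3)))
    n,l,s,c=cv2.connectedComponentsWithStats(m,connectivity=4)
    ids=l[seed[1]-r:seed[1]+r+1,seed[0]-r:seed[0]+r+1];ids=ids[ids>0]
    i=np.bincount(ids).argmax();return (l==i).astype(np.uint8),s[i]
def rect(m,z):
    c=max(cv2.findContours(m,cv2.RETR_EXTERNAL,cv2.CHAIN_APPROX_NONE)[0],key=len)[:,0]
    w=np.array([ray("top",q,z)[:2] for q in c],np.float32)
    y,x=np.nonzero(m);cen=np.mean([ray("top",q,z)[:2] for q in zip(x,y)],0)
    P=cv2.minAreaRect(w);return P,cen
R,G,B=t[...,0],t[...,1],t[...,2]
bl,s=comp((B>R-2)&(R>85)&(abs(R-G)<14),(333,216),4);print("blade",s,rect(bl,3))
sl,s=comp((B>R-14)&(R>60),(258,195),5);print("slab",s,rect(sl,30))
for sd in((386,235),(411,229)):
    m,s=comp((R>140)&(B>130),sd,4);print("rail",s,rect(m,48))
st,s=comp((B>=G-6)&(G>R+3)&(R<110),(398,233),4);print("standbase",s,rect(st,30))
m,s=comp((R>160)&(B>130),(430,194),4);print("lens",s,rect(m,125))
wd,_=comp((R-B>60)&(R>110),(260,202),3)
m=((R-B>75)&(R>165)).astype(np.uint8);n,l,s,c=cv2.connectedComponentsWithStats(m)
print("wood tips",[(ray("top",c[i],20)[:2],s[i,4]) for i in range(1,n) if 250<c[i][0]<290 and 165<c[i][1]<208])
for cap in((328.1,233.2),(226.5,253.)): print("cap top",ray("top",cap,75)[:2])
print(tri((328.1,233.2),(356.2,218.)))
print("handle",ray("top",(417.1,191.9),173)[:2])
for q in((328,233),): print(t[q[1],q[0]], t[215,333],t[195,258],t[235,386],t[233,398])
# yaw of lifter by blade front/back direction: PCA
E
```

```text
blade [323 201  21  31 398] (((541.0316162109375, -17.657386779785156), (46.49894332885742, 96.20713806152344), 73.52157592773438), array([541.4, -18.3]))
slab [255 173  29  30 403] (((630.3298950195312, 192.30752563476562), (87.15180206298828, 87.9478759765625), 14.789655685424805), array([632.3, 191.2]))
rail [382 221   8  28  51] (((477.68890380859375, -185.08786010742188), (88.1646957397461, 6.0869855880737305), 12.698023796081543), array([ 479.8, -184.8]))
rail [407 215   8  28  56] (((497.5984802246094, -264.998046875), (88.32869720458984, 6.286741733551025), 13.110904693603516), array([ 499.9, -264.6]))
standbase [383 201  31  48 835] (((514.2862548828125, -223.34202575683594), (151.2524871826172, 72.49928283691406), 13.485763549804688), array([ 504.4, -223. ]))
lens [420 185  20  19 286] (((600.2311401367188, -311.12310791015625), (57.88091278076172, 56.060272216796875), 25.52912712097168), array([ 599.9, -311.2]))
wood tips [(array([682.2, 162.6]), np.int32(4)), (array([665.4, 242.4]), np.int32(2)), (array([600.6, 142.3]), np.int32(7)), (array([583.1, 222.6]), np.int32(11))]
cap top [478.3   0. ]
cap top [413.2 317.5]
[478.9  -0.2  68. ]
handle [ 597.8 -261.5]
[211 112  17] [116 113 123] [97 96 90] [158 155 162] [82 87 92]
```

```bash
cat >> h.py <<'E'
from scipy.spatial.transform import Rotation as Ro
def pose():
    o=ctrl.get_obs();q=o["ee_rot"];return np.array(o["position"]),Ro.from_quat([q[1],q[2],q[3],q[0]])
def heading(R): y=R.as_matrix()[:,1];return np.degrees(np.arctan2(y[1],y[0]))
def go(p,phi):
    """shift (cm) in current tool axes, shift in levelled axes after turn, turn rotvec (deg) to reach p, jaw heading phi (deg)"""
    P,R=pose();c,s=np.cos(np.radians(phi)),np.sin(np.radians(phi))
    Rt=Ro.from_matrix(np.array([[0,c,s],[0,s,-c],[-1,0,0]]))
    d=(np.asarray(p)-P)/10
    print("at",P,"head %.1f"%heading(R),"| shift now",R.inv().apply(d).round(2),"| turn",(R.inv()*Rt).as_rotvec(degrees=True).round(1),"| shift after turn",Rt.inv().apply(d).round(2))
def st():
    o=ctrl.get_obs();print("t%.2f"%o["clock"],"j",np.array(o["joint_positions"]).round(2),"F",np.array(o["force"]),"M",np.array(o["ft_torque"]).round(2),"open %.3f"%o["opening"])
E
python3 - <<'E'
from h import *
st()
for f in(73.7,-106.3): go((478.5,0,130),f)
E
```

```text
t0.50 j [-1.2  0.4  1.5 -0.   1.3 -0.1] F [ 0.2 -0.7 -0.5] M [-0. -0.  0.] open 1.004
at [ 255.9 -542.6  222.6] head -64.7 | shift now [  9.3 -39.6 -43.3] | turn [-138.4   -0.     0. ] | shift after turn [ 9.3 58.3  6.1]
at [ 255.9 -542.6  222.6] head -64.7 | shift now [  9.3 -39.6 -43.3] | turn [41.6  0.   0. ] | shift after turn [  9.3 -58.3  -6.1]
```

send_rows(
  plan=[
    [[0, 0, 0], [6.93, 0, 0], 8.78],
    [[0, 0, 0], [6.93, 0, 0], 8.78],
    [[0, 0, 0], [6.93, 0, 0], 8.78],
    [[0, 0, 0], [6.93, 0, 0], 8.78],
    [[0, 0, 0], [6.93, 0, 0], 8.78],
    [[0, 0, 0], [6.93, 0, 0], 8.78],
    [[0, -4.1, -0.43], [0, 0, 0], 8.78],
    [[0, -4.1, -0.43], [0, 0, 0], 8.78],
  ],
)

```text
clock: 1.17
position: [287.1, -467.3, 222.5]
ee_rot: [-0.101, 0.7, -0.102, -0.7]
force: [0.5, 0.5, 0.1]
opening: 0.999
```

send_rows(
  plan=[
    [[0, -4.1, -0.43], [0, 0, 0], 8.78],
    [[0, -4.1, -0.43], [0, 0, 0], 8.78],
    [[0, -4.1, -0.43], [0, 0, 0], 8.78],
    [[0, -4.1, -0.43], [0, 0, 0], 8.78],
    [[0, -4.1, -0.43], [0, 0, 0], 8.78],
    [[0, -4.1, -0.43], [0, 0, 0], 8.78],
    [[0, -4.1, -0.43], [0, 0, 0], 8.78],
    [[0, -4.1, -0.43], [0, 0, 0], 8.78],
  ],
)

```text
clock: 1.83
position: [412.9, -159.4, 223.0]
ee_rot: [-0.1, 0.7, -0.101, -0.7]
force: [0.9, -0.8, -1.3]
opening: 1.0
```

send_rows(
  plan=[
    [[0, -4.1, -0.43], [0, 0, 0], 8.78],
    [[0, -4.1, -0.43], [0, 0, 0], 8.78],
    [[0, -4.1, -0.43], [0, 0, 0], 8.78],
    [[0, -4.1, -0.43], [0, 0, 0], 8.78],
    [[0, -0.9, -0.08], [0, 0, 0], 8.78],
    [[3.1, 0, 0], [0, 0, 0], 8.78],
    [[3.1, 0, 0], [0, 0, 0], 8.78],
    [[3.1, 0, 0], [0, 0, 0], 8.78],
  ],
)

```text
clock: 2.5
position: [479.2, -0.1, 129.3]
ee_rot: [-0.1, 0.701, -0.1, -0.699]
force: [0.1, 0.0, -0.3]
opening: 0.998
```

```bash
python3 - <<'E'
from h import *
st(); go((478.5,0,31),-106.3)
s=avg("side",3)
c=cv2.resize(s[120:280,230:450],None,fx=3.6,fy=3.6,interpolation=cv2.INTER_CUBIC)
cv2.imwrite("pics/c2.png",c[:,:,::-1])
print(proj("side",(478.5,0,75)),proj("side",(478.5,0,130)))
E
```

```text
t2.50 j [-0.1  0.3  1.9 -0.   1.   1.7] F [ 0.1  0.  -0.3] M [ 0.1  0.  -0. ] open 0.998
at [479.2  -0.1 129.3] head -106.2 | shift now [9.8 0.  0.1] | turn [ 0.1 -0.1  0. ] | shift after turn [9.8 0.  0.1]
[356.5 216.1] [357.7 199.8]
```

View pics/c2.png

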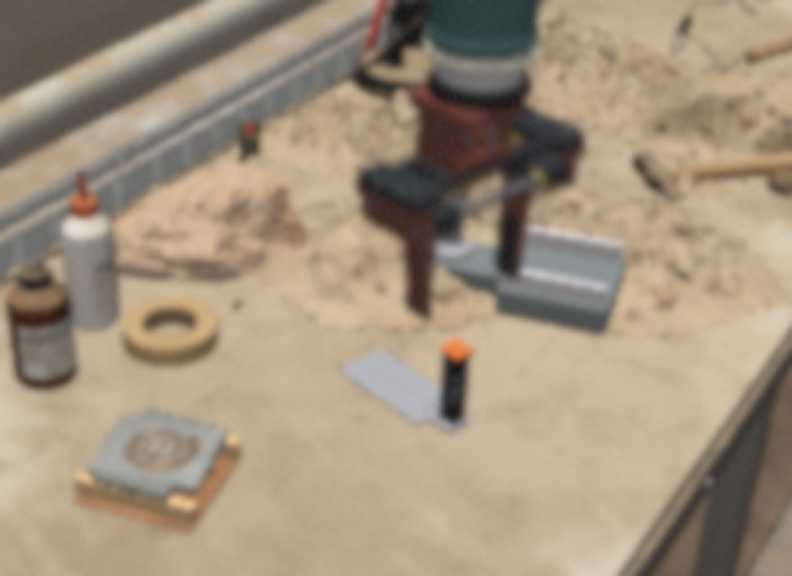

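The fingers straddle the lifter: the tips are at crop (418,310) and (508,270), and the cap at (456,349) lies between and below them. I'll descend and grip.

send_rows(
  plan=[
    [[2.5, 0, 0.1], [0, 0, 0], 8.78],
    [[2.5, 0, 0], [0, 0, 0], 8.78],
    [[2.4, 0, 0], [0, 0, 0], 8.78],
    [[1.6, 0, 0], [0, 0, 0], 8.78],
    [[0.8, 0, 0], [0, 0, 0], 8.78],
    [[0, 0, 0], [0, 0, 0], 4],
    [[0, 0, 0], [0, 0, 0], 0],
    [[0, 0, 0], [0, 0, 0], 0],
  ],
)

```text
clock: 3.32
position: [478.9, -0.3, 33.2]
ee_rot: [-0.1, 0.701, -0.1, -0.699]
force: [-0.1, 0.5, 0.4]
opening: 0.812
```

send_rows(
  plan=[
    [[0, 0, 0], [0, 0, 0], 0],
    [[0, 0, 0], [0, 0, 0], 0],
    [[0, 0, 0], [0, 0, 0], 0],
    [[0, 0, 0], [0, 0, 0], 0],
    [[0, 0, 0], [0, 0, 0], 0],
    [[0, 0, 0], [0, 0, 0], 0],
    [[0, 0, 0], [0, 0, 0], 0],
    [[0, 0, 0], [0, 0, 0], 0],
  ],
)

```text
clock: 3.98
position: [477.3, 0.1, 31.6]
ee_rot: [0.1, -0.7, 0.1, 0.7]
force: [0.6, 0.9, 1.1]
opening: 0.223
```

```bash
python3 - <<'E'
from h import *
st(); go((478.5,0,71),-106.3); go((478.5,0,71),-76)
E
```

```text
t3.98 j [-0.1  0.5  2.   0.   0.7  1.7] F [0.6 0.9 1.1] M [ 0.2 -0.   0. ] open 0.223
at [477.3   0.1  31.6] head -106.3 | shift now [-3.9 -0.  -0.1] | turn [-0.  0.  0.] | shift after turn [-3.9 -0.  -0.1]
at [477.3   0.1  31.6] head -106.3 | shift now [-3.9 -0.  -0.1] | turn [-30.3   0.    0. ] | shift after turn [-3.9  0.  -0.1]
```

send_rows(
  plan=[
    [[0, 0, 0], [0, 0, 0], 0],
    [[0, 0, 0], [0, 0, 0], 0],
    [[0, 0, 0], [0, 0, 0], 0],
    [[0, 0, 0], [0, 0, 0], 0],
    [[-1, 0, 0], [0, 0, 0], 0],
    [[-2, 0, 0], [0, 0, 0], 0],
    [[-2, 0, 0], [0, 0, 0], 0],
    [[-1, 0, 0], [0, 0, 0], 0],
  ],
)

```text
clock: 4.65
position: [477.8, -0.1, 93.1]
ee_rot: [-0.1, 0.7, -0.1, -0.7]
force: [0.0, -0.6, -2.1]
opening: 0.22
```

send_rows(
  plan=[
    [[0, 0, 0], [-5, 0, 0], 0],
    [[0, 0, 0], [-5, 0, 0], 0],
    [[0, 0, 0], [-5, 0, 0], 0],
    [[0, 0, 0], [-5, 0, 0], 0],
    [[0, 0, 0], [-5, 0, 0], 0],
    [[0, 0, 0], [-5, 0, 0], 0],
    [[0, 0, 0], [0, 0, 0], 0],
    [[0, 0, 0], [0, 0, 0], 0],
  ],
)

```text
clock: 5.32
position: [477.0, -0.0, 91.4]
ee_rot: [-0.083, -0.702, -0.083, 0.702]
force: [0.5, 0.2, -2.2]
opening: 0.218
```

```bash
python3 - <<'E'
from h import *
st(); go((447.6,146.3,70),-76)
E
```

```text
t5.32 j [-0.1  0.4  1.9 -0.   0.9  1.2] F [ 0.5  0.2 -2.2] M [-0.   0.1 -0. ] open 0.218
at [477.   -0.   91.4] head -76.5 | shift now [  2.1 -14.9  -0.6] | turn [-0.5  0.   0. ] | shift after turn [  2.1 -14.9  -0.7]
```

send_rows(
  plan=[
    [[0.3, -2, -0.1], [-0.5, 0, 0], 0],
    [[0.4, -3, -0.1], [0, 0, 0], 0],
    [[0.4, -3, -0.2], [0, 0, 0], 0],
    [[0.4, -3, -0.1], [0, 0, 0], 0],
    [[0.4, -2.5, -0.1], [0, 0, 0], 0],
    [[0.2, -1.4, -0.1], [0, 0, 0], 0],
    [[0, 0, 0], [0, 0, 0], 0],
    [[0, 0, 0], [0, 0, 0], 0],
  ],
)

```text
clock: 5.98
position: [447.5, 146.6, 70.5]
ee_rot: [-0.087, -0.702, -0.087, 0.702]
force: [-0.0, 1.1, -2.1]
opening: 0.221
```

```bash
python3 - <<'E'
from h import *
st(); go((447.6,146.3,40),-76)
s=avg("side",3);t=avg("top",2)
a=cv2.resize(s[210:310,215:365],None,fx=4.5,fy=4.5,interpolation=cv2.INTER_CUBIC)[:,:480]
a=cv2.resize(s[200:310,230:350],(480,440),interpolation=cv2.INTER_CUBIC)
b=cv2.resize(t[160:270,235:315],(320,440),interpolation=cv2.INTER_CUBIC)
cv2.imwrite("pics/c3.png",np.hstack([a,b])[:,:,::-1])
# expected blade tip corners & tip in side view
P,R=pose();ph=np.radians(heading(R)+90);x=np.array([np.cos(ph),np.sin(ph)]);y=np.array([-x[1],x[0]])
for q in((115,25),(115,-25),(15,25)):
    w=P[:2]+q[0]*x+q[1]*y; X=(*w,P[2]-31.6+3); 
    u=proj("side",X);v=proj("top",X);print(q,"side crop",(u-(230,200))*4,"top crop",(v-(235,160))*4+(480,0))
E
```

```text
t5.98 j [ 0.2  0.4  1.9 -0.   0.8  1.5] F [-0.   1.1 -2.1] M [-0.   0.1 -0. ] open 0.221
at [447.5 146.6  70.5] head -75.8 | shift now [3. 0. 0.] | turn [ 0.2  0.  -0. ] | shift after turn [3. 0. 0.]
(115, 25) side crop [258.1 206.8] top crop [607.  199.7]
(115, -25) side crop [286.2 163.2] top crop [667.2 185.4]
(15, 25) side crop [401.3 241.8] top crop [634.6 320.3]
```

View pics/c3.png

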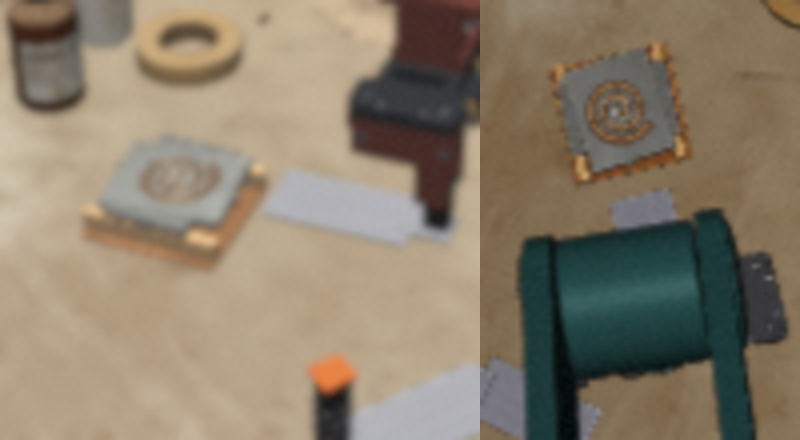

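The left panel shows the blade tip corners at (262,212) and (287,172), 5-9 crop px below the prediction, so the blade droops a little. The right panel shows the blade front at (641,196), on the rack's centreline. I'll lower it and insert.

send_rows(
  plan=[
    [[1, 0, 0], [0.2, 0, 0], 0],
    [[1, 0, 0], [0, 0, 0], 0],
    [[0.75, 0, 0], [0, 0, 0], 0],
    [[0, 0, 0], [0, 0, 0], 0],
    [[0, 0, -1.2], [0, 0, 0], 0],
    [[0, 0, -1.2], [0, 0, 0], 0],
    [[0, 0, -0.6], [0, 0, 0], 0],
    [[0, 0, 0], [0, 0, 0], 0],
  ],
)

```text
clock: 6.9
position: [479.3, 153.7, 43.7]
ee_rot: [0.086, 0.703, 0.086, -0.701]
force: [0.2, 0.3, -2.6]
opening: 0.22
```

```bash
python3 - <<'E'
from h import *
st(); go((569,176.6,43),-76)
s=avg("side",4);t=avg("top",2)
a=cv2.resize(s[220:275,245:345],(800,440),interpolation=cv2.INTER_CUBIC)
cv2.imwrite("pics/c4.png",a[:,:,::-1])
P,R=pose();ph=np.radians(heading(R)+90);x=np.array([np.cos(ph),np.sin(ph)]);y=np.array([-x[1],x[0]])
for q in((115,25),(115,-25),(15,25),(15,-25)):
    w=P[:2]+q[0]*x+q[1]*y; X=(*w,P[2]-31.6+3); u=proj("side",X);print(q,"side crop",(u-(245,220))*8,"per mm drop",(proj("side",(*w,X[2]-1))-u)*8)
E
```

```text
t6.90 j [0.2 0.5 1.9 0.  0.8 1.5] F [ 0.2  0.3 -2.6] M [ 0.   0.1 -0. ] open 0.220
at [479.3 153.7  43.7] head -76.1 | shift now [ 0.1 -0.1 -9.3] | turn [-0.1 -0.2 -0. ] | shift after turn [ 0.1 -0.1 -9.3]
(115, 25) side crop [318.8 299.2] per mm drop [0.1 2.3]
(115, -25) side crop [376.9 212.2] per mm drop [0.1 2.2]
(15, 25) side crop [596.2 369.2] per mm drop [-0.   2.3]
(15, -25) side crop [645.5 277. ] per mm drop [-0.1  2.3]
```

View pics/c4.png

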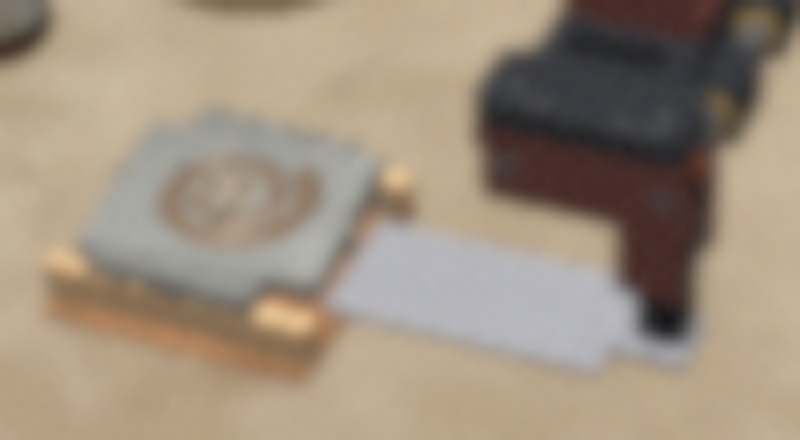

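The tip corners at (328,306) and (378,222) sit between the rail ends, with very little droop. I'll push on in under the slab.

send_rows(
  plan=[
    [[0, -0.05, -1], [0, 0, 0], 0],
    [[0, -0.05, -1.5], [0, 0, 0], 0],
    [[0, 0, -1.5], [0, 0, 0], 0],
    [[0, 0, -1.5], [0, 0, 0], 0],
    [[0, 0, -1.5], [0, 0, 0], 0],
    [[0, 0, -1.3], [0, 0, 0], 0],
    [[0, 0, -0.8], [0, 0, 0], 0],
    [[0, 0, 0], [0, 0, 0], 0],
  ],
)

```text
clock: 7.87
position: [567.7, 177.0, 43.4]
ee_rot: [0.086, 0.703, 0.086, -0.701]
force: [0.2, -0.3, -2.6]
opening: 0.222
```

```bash
python3 - <<'E'
from h import *
st(); go((569,176.6,43),-76)
s=avg("side",4)
a=cv2.resize(s[220:275,245:345],(800,440),interpolation=cv2.INTER_CUBIC)
cv2.imwrite("pics/c5.png",a[:,:,::-1])
P,R=pose()
for f in(10,18): 
  for z in(12,31): print(f,z,(proj("side",(P[0]+.97*f,P[1]+.242*f,z))-(245,220))*8)
E
```

```text
t7.87 j [0.2 0.6 1.7 0.  0.9 1.5] F [ 0.2 -0.3 -2.6] M [0.  0.1 0. ] open 0.222
at [567.7 177.   43.4] head -76.0 | shift now [ 0.   0.1 -0.1] | turn [-0.  -0.2 -0. ] | shift after turn [ 0.   0.1 -0.1]
10 12 [385.8 271.9]
10 31 [384.3 228.9]
18 12 [364.4 266.7]
18 31 [362.7 223.6]
```

View pics/c5.png

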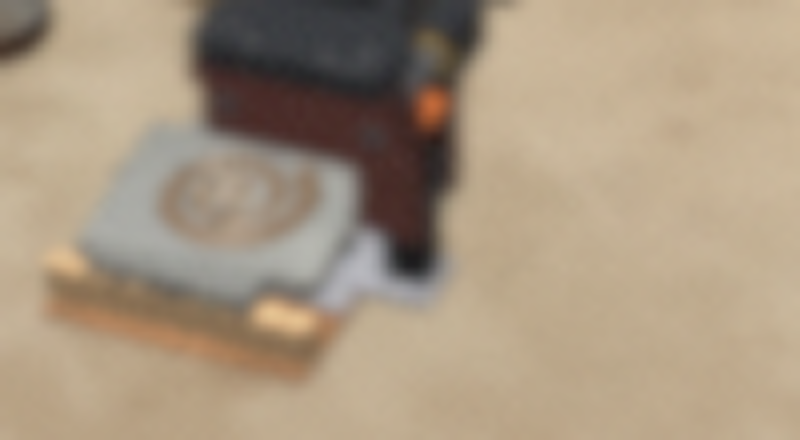

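The blade is inserted. The fingertip at (408,262) stays clear behind the slab's rear edge, which is near (335,235). I'll lift gently.

send_rows(
  plan=[
    [[-0.2, 0, -0.1], [0, 0, 0], 0],
    [[-0.2, 0, 0], [0, 0, 0], 0],
    [[-0.2, 0, 0], [0, 0, 0], 0],
    [[-0.2, 0, 0], [0, 0, 0], 0],
    [[-0.2, 0, 0], [0, 0, 0], 0],
    [[-0.3, 0, 0], [0, 0, 0], 0],
    [[-0.3, 0, 0], [0, 0, 0], 0],
    [[0, 0, 0], [0, 0, 0], 0],
  ],
)

```text
clock: 8.73
position: [566.3, 176.7, 59.8]
ee_rot: [0.086, 0.702, 0.086, -0.702]
force: [0.8, 1.0, -4.6]
opening: 0.219
```

send_rows(
  plan=[
    [[-0.4, 0, 0], [0, 0, 0], 0],
    [[-0.6, 0, 0], [0, 0, 0], 0],
    [[-0.8, 0, 0], [0, 0, 0], 0],
    [[-0.8, 0, 0], [0, 0, 0], 0],
    [[-0.8, 0, 0], [0, 0, 0], 0],
    [[-0.6, 0, 0], [0, 0, 0], 0],
    [[-0.3, 0, 0], [0, 0, 0], 0],
    [[0, 0, 0], [0, 0, 0], 0],
  ],
)

```text
clock: 9.4
position: [566.8, 176.8, 103.4]
ee_rot: [0.086, 0.703, 0.086, -0.701]
force: [0.6, 0.1, -3.8]
opening: 0.219
```

```bash
python3 - <<'E'
from h import *
st(); go((569,176.6,100),-76)
s=avg("side",4)
a=cv2.resize(s[200:275,245:345],(800,600),interpolation=cv2.INTER_CUBIC)
cv2.imwrite("pics/c6.png",a[:,:,::-1])
E
```

```text
t9.40 j [0.2 0.5 1.6 0.  1.  1.5] F [ 0.6  0.1 -3.8] M [-0.1  0.2  0. ] open 0.219
at [566.8 176.8 103.4] head -76.0 | shift now [ 0.3  0.1 -0.2] | turn [-0.  -0.1 -0. ] | shift after turn [ 0.3  0.1 -0.2]
```

View pics/c6.png

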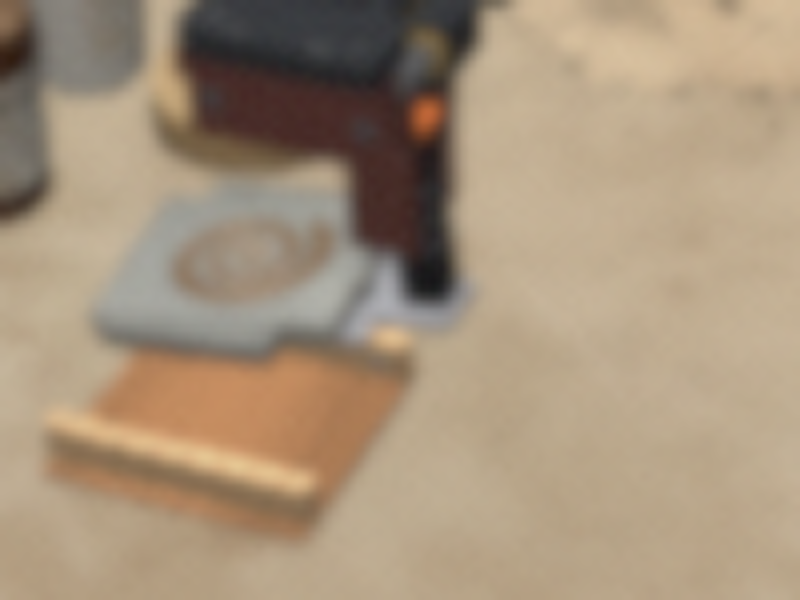

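The slab is up and looks level on the blade, and the empty rack is below it. The load is about 4.3 N, so the slab is about 0.2 kg. I'll carry it gently to the stand.

send_rows(
  plan=[
    [[0, 0.25, 0.16], [0, 0, 0], 0],
    [[0, 0.5, 0.32], [0, 0, 0], 0],
    [[0, 0.76, 0.49], [0, 0, 0], 0],
    [[0, 1.01, 0.65], [0, 0, 0], 0],
    [[0, 1.26, 0.81], [0, 0, 0], 0],
    [[0, 1.51, 0.97], [0, 0, 0], 0],
    [[0, 1.76, 1.14], [0, 0, 0], 0],
    [[0, 2.02, 1.3], [0, 0, 0], 0],
  ],
)

```text
clock: 10.27
position: [530.5, 72.9, 102.2]
ee_rot: [0.086, 0.702, 0.086, -0.702]
force: [-0.6, 0.3, -4.4]
opening: 0.222
```

send_rows(
  plan=[
    [[0, 2.1, 1.35], [0, 0, 0], 0],
    [[0, 2.1, 1.35], [0, 0, 0], 0],
    [[0, 2.1, 1.35], [0, 0, 0], 0],
    [[0, 2.1, 1.35], [0, 0, 0], 0],
    [[0, 2.1, 1.35], [0, 0, 0], 0],
    [[0, 2.1, 1.35], [0, 0, 0], 0],
    [[0, 2.1, 1.35], [0, 0, 0], 0],
    [[0, 2.1, 1.35], [0, 0, 0], 0],
  ],
)

```text
clock: 10.93
position: [465.4, -116.5, 102.3]
ee_rot: [-0.086, -0.702, -0.086, 0.702]
force: [1.1, -0.2, -5.7]
opening: 0.223
```

send_rows(
  plan=[
    [[0, 2.1, 1.35], [0, 0, 0], 0],
    [[0, 2.02, 1.3], [0, 0, 0], 0],
    [[0, 1.76, 1.14], [0, 0, 0], 0],
    [[0, 1.51, 0.97], [0, 0, 0], 0],
    [[0, 1.26, 0.81], [0, 0, 0], 0],
    [[0, 1.01, 0.65], [0, 0, 0], 0],
    [[0, 0.76, 0.49], [0, 0, 0], 0],
    [[0, 0.5, 0.32], [0, 0, 0], 0],
  ],
)

```text
clock: 11.6
position: [424.4, -238.7, 102.3]
ee_rot: [0.086, 0.702, 0.086, -0.702]
force: [0.4, 0.1, -4.1]
opening: 0.219
```

send_rows(
  plan=[
    [[0, 0.25, 0.16], [0, 0, 0], 0],
    [[0, 0, 0], [0, 0, 0], 0],
    [[0, 0, 0], [0, 0, 0], 0],
    [[0, 0, 0], [0, 0, 0], 0],
    [[0, 0, 0], [0, 0, 0], 0],
    [[0, 0, 0], [0, 0, 0], 0],
    [[0, 0, 0], [0, 0, 0], 0],
    [[0, 0, 0], [0, 0, 0], 0],
  ],
)

```text
clock: 12.27
position: [424.3, -240.1, 102.1]
ee_rot: [-0.086, -0.702, -0.086, 0.702]
force: [-0.3, 0.1, -4.0]
opening: 0.221
```

```bash
python3 - <<'E'
from h import *
st(); go((424.5,-240,92),-76.6)
t=avg("top",4);s=avg("side",4);np.save("t1.npy",t)
a=cv2.resize(t[180:280,360:450],(540,600),interpolation=cv2.INTER_CUBIC)
b=cv2.resize(s[150:240,335:425],(260,260),interpolation=cv2.INTER_CUBIC); b=np.vstack([b,np.zeros((340,260,3),np.uint8)])
cv2.imwrite("pics/c7.png",np.hstack([a,b])[:,:,::-1])
E
```

```text
t12.27 j [-0.7  0.3  1.9  0.   0.9  0.7] F [-0.3  0.1 -4. ] M [-0.1  0.2  0.1] open 0.221
at [ 424.3 -240.1  102.1] head -76.0 | shift now [ 1. -0. -0.] | turn [ 0.6 -0.   0. ] | shift after turn [ 1. -0. -0.]
```

View pics/c7.png

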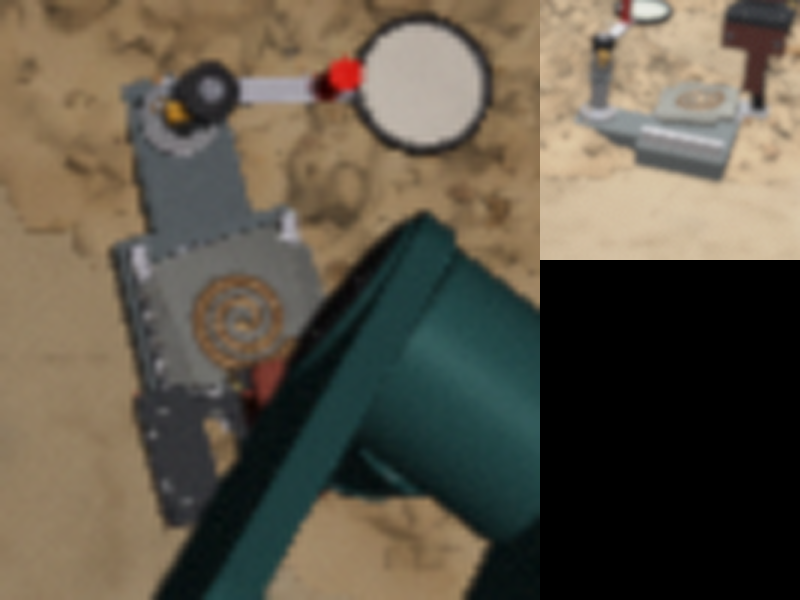

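The slab is over the stage, with the coil centred at crop (240,320). Its front edge runs about (155,262)-(290,235), between the rail ends at (140,260) and (288,222). Next I'll measure the offset numerically, using the coil and the front edge as markers.

```bash
cat > m.py <<'E'
from h import *
def edge(im,cols,rows,z,thr=None):
    """sub-pixel: darkest/strongest gradient per column along front edge -> world line"""
    g=cv2.GaussianBlur(cv2.cvtColor(im,cv2.COLOR_RGB2GRAY),(3,3),0).astype(float)
    pts=[]
    for c,r0 in zip(cols,rows):
        seg=g[r0-4:r0+5,c];d=np.diff(seg);k=np.argmax(np.abs(d));pts.append((c,r0-4+k+.5))
    return pts
def coil(im,c,r=8):
    i=im.astype(int);yy,xx=np.mgrid[:400,:640];d=np.hypot(xx-c[0],yy-c[1])
    w=np.clip(i[...,0]-i[...,2]-28,0,None)*(d<r)
    return np.array([(w*xx).sum()/w.sum(),(w*yy).sum()/w.sum()])
E
python3 - <<'E'
from m import *
t0=np.load("t0.npy");t1=np.load("t1.npy")
c0=coil(t0,(269.3,187.8));c0=coil(t0,c0,7);c1=coil(t1,(400,233));c1=coil(t1,c1,7)
P,R=pose();z1=P[2]-31.6+13
w0=ray("top",c0,31)[:2];w1=ray("top",c1,z1)[:2];print("coil px",c0,c1,"world",w0,w1)
def mask(im,seed):
    i=im.astype(int);m=((i[...,2]>i[...,0]-16)&(i[...,0]>70)&(abs(i[...,0]-i[...,1])<12)).astype(np.uint8);return m
# print grey classification around slab in t1
i=t1.astype(int)
for r in range(214,250): print(r," ".join("%3d"%i[r,c,0]+("b" if i[r,c,2]>i[r,c,0] else ".") for c in range(380,416)))
E
```

```text
coil px [268.2 189.1] [399.  232.9] world [623.8 195.4] [ 480.9 -221.7]
214 147. 153. 149.  83.  52.  73b  83b  83b  85b  83b  83b  80b  83b  83b  83b  85b  82b  81b  81b  80b  83b  98. 139. 147. 147. 126. 106. 102. 111. 111. 113. 113. 108.  99.  97.  93.
215 132. 149. 150. 100.  53.  71b  81b  85b  84b  83b  85b  84b  82b  82b  82b  82b  84b  83b  79b  83b  83b  83b 103. 101. 102.  94b  84b 116b 145. 125. 114. 108.  95.  84.  87.  88.
216 149. 153. 151. 137.  73.  70b  83b  82b  83b  84b  83b  83b  83b  81b  82b  83b  82b  84b  81b  84b  85b  85b  88b  86b  85b  82b  89. 143b 162b 126. 104.  85.  73.  81.  95.  86.
217 151. 153. 155. 146.  80.  70b  81b  82b  82b  84b  84b  85b  84b  83b  85b  82b  82b  86b  86b  86b  82b  85b  86b  73b  80b  78.  72. 145b 166b 128. 116. 111. 104. 112. 121. 113.
218 152. 149. 151. 144.  80.  55b  75b  84b  83b  86b  82b  83b  85b  86b  86b  84b  85b  85b  87b  88b  75b  83b  97.  96.  96.  94.  92. 149b 164b 150. 144. 146. 143. 141. 129. 130.
219 146. 121. 107. 105.  92.  81b  83b  85b  83b  86b  84b  86b  84b  86b  84b  85b  84b  76b  97. 103.  98.
[... 4895 characters left out ...]
48b  50b  51b  51b  51b  53b  49b  47b  56b  70b  66b  51b  50b  44.  39.  40.  38.  81.  74.  35.  11b   5b   8b   7b   6b  10b  10b  18b  30b  31b
247 142. 136.  75.  46.  51b  52b  51b  54b  51b  52b  52b  51b  50b  51b  53b  55b  53b  49b  49b  50.  31.  20.  21.  47.  34.  15b   6b   3b   6b   8b   5b   7b  18b  27b  30b  33b
248 141. 133.  79.  52.  50b  53b  75b  87b  60b  50b  51b  51b  51b  52b  56b  74.  78.  59b  50b  49b  32.  22.  18.  19.  10b   9b  10b   7b   7b   8b   8b  13b  21b  31b  31b  31b
249 143. 136.  89.  59.  51b  52b  57b  59b  54b  52b  50b  52b  52b  54b  76.  89.  88.  68b  43b  46b  39.  22.  16.  12b   7b   9b   8b   5b   6b   5b   8b  16b  29b  28b  33b  31b
```

Between the lift and now, the coil moved by (-142.9,-417.1) and the TCP by (-142.5,-416.9), so the slab hasn't slipped. Its pose on the tool therefore follows from the first picture, where all four sides can be fitted.

```bash
python3 - <<'E'
from m import *
t0=np.load("t0.npy");t1=np.load("t1.npy")
def sides(im,box,z,c,yaw,half,k,thr):
    x0,y0,x1,y1=box
    f=(im[y0:y1,x0:x1,0].astype(np.float32)-im[y0:y1,x0:x1,2]);f=cv2.resize(f,None,fx=8,fy=8,interpolation=cv2.INTER_LINEAR)
    m=(k*f<k*thr).astype(np.uint8);m=cv2.morphologyEx(m,cv2.MORPH_OPEN,np.ones((17,17)))
    ct=max(cv2.findContours(m,cv2.RETR_EXTERNAL,cv2.CHAIN_APPROX_NONE)[0],key=cv2.contourArea)[:,0]
    w=np.array([ray("top",((q+.5)/8-.5)+(x0,y0),z)[:2] for q in ct])
    a=np.radians(yaw);A=np.array([[np.cos(a),np.sin(a)],[-np.sin(a),np.cos(a)]]);l=(w-c)@A.T
    for n,i,s in(("front",0,1),("rear",0,-1),("left",1,1),("right",1,-1)):
        g=(abs(l[:,1-i])<half)&(s*l[:,i]>30)
        if g.sum()<40: continue
        v=cv2.fitLine(l[g].astype(np.float32),cv2.DIST_HUBER,0,.01,.01).ravel()
        ang=np.degrees(np.arctan2(v[1],v[0]))- (90 if i==0 else 0);ang=(ang+90)%180-90
        print(n,"dist %.1f"%np.median(l[g][:,i]),"dyaw %.1f"%ang,"rms %.1f"%np.std(l[g][:,i]))
i=t0.astype(int);d=i[...,0]-i[...,2];print("slab/rack R-B:",d[168:206:3,269],d[188,250:292:3])
for half in(28,22):
    for thr in(25,35): print(half,thr);sides(t0,(245,160,295,215),30,np.array([632,192]),14,half,1,thr)
E
```

```text
slab/rack R-B: [44 44  8  4 50 29 11 20 40 51  6 25 54] [47 47 16  3 58 50  8 46 48  5  3 12 54 45]
28 25
front dist 42.9 dyaw 6.7 rms 2.0
rear dist -45.6 dyaw 5.3 rms 1.6
left dist 44.6 dyaw -2.1 rms 0.8
right dist -43.6 dyaw -1.2 rms 0.5
28 35
front dist 44.7 dyaw 8.5 rms 2.4
rear dist -46.5 dyaw 5.2 rms 1.6
left dist 45.8 dyaw -2.1 rms 0.8
right dist -44.5 dyaw -1.0 rms 0.4
22 25
front dist 42.9 dyaw 7.4 rms 1.8
rear dist -45.6 dyaw 5.4 rms 1.3
left dist 44.9 dyaw -2.6 rms 0.7
right dist -43.6 dyaw -1.0 rms 0.4
22 35Traceback (most recent call last):
  File "<stdin>", line 18, in <module>
  File "<stdin>", line 8, in sides
  File "h.py", line 6, in ray
    p=viewer.camera_params(n);T=p["T"]
ValueError: time passes only in moves, steps and waits
```

```bash
sed -i 's/^def ray/import functools\n_cp=functools.lru_cache(None)(viewer.camera_params)\ndef ray/; s/p=viewer.camera_params(n);T/p=_cp(n);T/; s/viewer.camera_params(n)\["T"\]/_cp(n)["T"]/' h.py; python3 - <<'E'
from m import *
t0=np.load("t0.npy")
x0,y0,x1,y1=245,160,295,215
f=(t0[y0:y1,x0:x1,0].astype(np.float32)-t0[y0:y1,x0:x1,2]);f=cv2.resize(f,None,fx=8,fy=8,interpolation=cv2.INTER_LINEAR)
m=(f<28).astype(np.uint8);m=cv2.morphologyEx(m,cv2.MORPH_OPEN,np.ones((17,17)))
ct=max(cv2.findContours(m,cv2.RETR_EXTERNAL,cv2.CHAIN_APPROX_NONE)[0],key=cv2.contourArea)[:,0]
w=np.array([ray("top",((q+.5)/8-.5)+(x0,y0),30)[:2] for q in ct])
for yaw in range(8,22,2):
    a=np.radians(yaw);A=np.array([[np.cos(a),np.sin(a)],[-np.sin(a),np.cos(a)]]);l=(w-(632,192))@A.T
    e=[l.min(0),l.max(0)];print(yaw,"ext",e[1]-e[0],"mid",A.T@((e[0]+e[1])/2)+(632,192))
a=np.radians(14);A=np.array([[np.cos(a),np.sin(a)],[-np.sin(a),np.cos(a)]]);l=((w-(632,192))@A.T).astype(np.float32)
M=cv2.moments(l[:,None]);print("area",M["m00"],"cen",M["m10"]/M["m00"],M["m01"]/M["m00"])
print(cv2.approxPolyDP(l[:,None],2.0,True)[:,0])
# empty rack now: rails, in top view
t=avg("top",4);np.save("t2.npy",t)
i=t[160:215,245:295].astype(np.float32);g=cv2.resize(i[...,0]-i[...,2],None,fx=8,fy=8)
b=(g>62).astype(np.uint8);b=cv2.morphologyEx(b,cv2.MORPH_OPEN,np.ones((9,9)))
c=max(cv2.findContours(b,cv2.RETR_EXTERNAL,cv2.CHAIN_APPROX_NONE)[0],key=cv2.contourArea)[:,0]
r=np.array([ray("top",((q+.5)/8-.5)+(x0,y0),12)[:2] for q in c],np.float32);print("rack",cv2.minAreaRect(r))
E
```

```text
8 ext [96.8 92.1] mid [631.  192.3]
10 ext [95.5 91.2] mid [631.  192.3]
12 ext [94.  90.8] mid [630.9 192.5]
14 ext [92.4 90.8] mid [630.9 192.7]
16 ext [91.  92.1] mid [630.7 192.6]
18 ext [90.9 93.7] mid [630.7 192.5]
20 ext [90.6 95.1] mid [630.8 192.3]
area 7164.953693965093 cen -1.1066883839989934 0.3582677748294404
[[ 43.7 -30.2]
 [ 44.4   1.7]
 [ 40.4   8.5]
 [ 38.5  34.6]
 [ 30.5  42.7]
 [-21.5  46.3]
 [-27.8  44.4]
 [-31.1  34.2]
 [-45.4  31.1]
 [-46.7   0.9]
 [-41.4 -35.5]
 [-23.7 -43.4]
 [ 27.4 -44.2]
 [ 32.8 -32.4]]
rack ((631.53564453125, 192.14385986328125), (104.5456771850586, 103.09937286376953), 13.91677474975586)
```

```bash
python3 - <<'E'
from m import *
t0=np.load("t0.npy").astype(np.float32)
x0,y0,x1,y1=376,208,422,256
for thr in(108,120):
    f=cv2.resize(t0[y0:y1,x0:x1,0],None,fx=8,fy=8);d=cv2.resize(t0[y0:y1,x0:x1,0]-t0[y0:y1,x0:x1,2],None,fx=8,fy=8)
    m=((f>thr)&(d<14)).astype(np.uint8);m=cv2.morphologyEx(m,cv2.MORPH_OPEN,np.ones((5,5)))
    cs=sorted(cv2.findContours(m,cv2.RETR_EXTERNAL,cv2.CHAIN_APPROX_NONE)[0],key=cv2.contourArea)[-2:]
    R=[]
    for c in cs:
        w=np.array([ray("top",((q+.5)/8-.5)+(x0,y0),48)[:2] for q in c[:,0]],np.float32);r=cv2.minAreaRect(w);R.append(r[0])
        v=cv2.fitLine(w,cv2.DIST_L2,0,.01,.01).ravel();print(thr,r,"line %.1f"%np.degrees(np.arctan(v[1]/v[0])))
    R=np.array(R);d=R[0]-R[1];print("mid",R.mean(0),"cross",np.degrees(np.arctan(-d[0]/d[1])),np.hypot(*d))
st();s=np.array([64.7,12.56]);go((488.2-s[0],-225.2-s[1],90),-78.8)
E
```

```text
108 ((497.291748046875, -264.9081726074219), (93.56285858154297, 9.3328275680542), 12.900574684143066) line 12.5
108 ((477.92626953125, -185.67108154296875), (92.86976623535156, 10.616254806518555), 12.405505180358887) line 12.6
mid [ 487.6 -225.3] cross 13.733819979491697 81.56922433427678
120 ((497.2146911621094, -265.1767883300781), (91.7453384399414, 8.843646049499512), 12.900574684143066) line 12.5
120 ((477.91656494140625, -185.46446228027344), (91.22789764404297, 9.25218391418457), 12.377508163452148) line 12.7
mid [ 487.6 -225.3] cross 13.609292284162454 82.0150754428755
t12.87 j [-0.7  0.3  1.9  0.   0.9  0.7] F [ 0.6  0.  -5.5] M [-0.1  0.2  0. ] open 0.222
at [ 424.3 -240.3  102.2] head -76.0 | shift now [ 1.2 -0.3  0. ] | turn [ 2.8 -0.   0. ] | shift after turn [ 1.2 -0.3  0. ]
```

send_rows(
  plan=[
    [[0, -0.1, 0.03], [0.8, 0, 0], 0],
    [[0, -0.1, 0.03], [0.8, 0, 0], 0],
    [[0, -0.1, 0.02], [0.8, 0, 0], 0],
    [[0, 0, 0], [0.7, 0, 0], 0],
    [[0.3, 0, 0], [0, 0, 0], 0],
    [[0.5, 0, 0], [0, 0, 0], 0],
    [[0.5, 0, 0], [0, 0, 0], 0],
    [[0.2, 0, 0], [0, 0, 0], 0],
  ],
)

```text
clock: 13.53
position: [422.4, -237.4, 86.3]
ee_rot: [-0.067, -0.704, -0.067, 0.704]
force: [0.1, -0.1, -2.6]
opening: 0.224
```

```bash
python3 - <<'E'
from m import *
st();go((422.8,-237.5,72),-79.1)
t=avg("top",4);np.save("t3.npy",t);P,R=pose()
c=coil(t,(400,233));c=coil(t,c,7);w=ray("top",c,P[2]-31.6+13)[:2]
# slab centre from coil: t0 coil (623.8,195.4), centre (630.8,192.5) at slab yaw 16.2 ; now 13.1
v=np.array([7.0,-2.9]);a=np.radians(-3.1);v=np.array([v[0]*np.cos(a)-v[1]*np.sin(a),v[0]*np.sin(a)+v[1]*np.cos(a)])
print("coil",c,w,"centre",w+v,"target 487.6 -225.3")
E
```

```text
t13.53 j [-0.7  0.4  1.9 -0.   0.9  0.7] F [ 0.1 -0.1 -2.6] M [-0.   0.1 -0.1] open 0.224
at [ 422.4 -237.4   86.3] head -79.1 | shift now [ 1.4  0.  -0. ] | turn [-0.  0.  0.] | shift after turn [ 1.4  0.  -0. ]
coil [399.1 232.2] [ 484.3 -224.9] centre [ 491.1 -228.1] target 487.6 -225.3
```

```bash
python3 - <<'E'
from m import *
st();go((422.8,-237.5,72),-79.1)
t=avg("top",2);s=avg("side",4);st()
a=cv2.resize(t[180:260,365:445],(400,400),interpolation=cv2.INTER_CUBIC)
b=cv2.resize(s[165:220,355:410],(400,400),interpolation=cv2.INTER_CUBIC)
cv2.imwrite("pics/c8.png",np.hstack([a,b])[:,:,::-1])
E
```

```text
t13.73 j [-0.7  0.4  1.9  0.   0.9  0.7] F [-0.5 -0.  -3. ] M [0.  0.2 0. ] open 0.224
at [ 422.7 -237.6   87. ] head -79.1 | shift now [ 1.5 -0.  -0. ] | turn [-0.  0.  0.] | shift after turn [ 1.5 -0.  -0. ]
t14.03 j [-0.7  0.4  1.9  0.   0.9  0.7] F [-0.9 -0.1 -3.6] M [0.  0.2 0. ] open 0.221
```

View pics/c8.png

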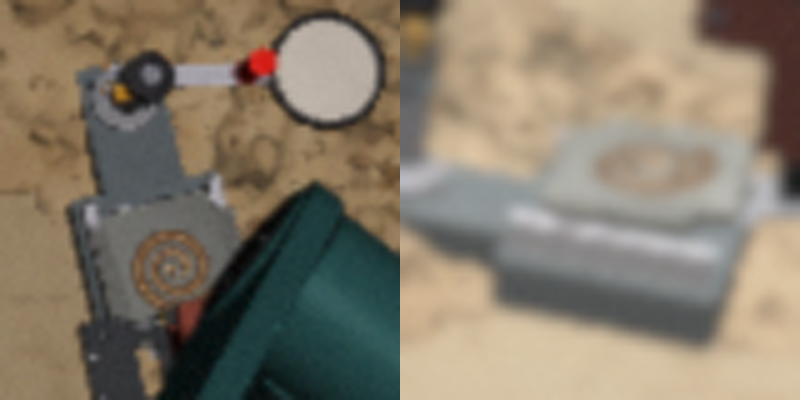

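The left panel shows the coil ring spanning x 132-209 and y 230-310, so its centre is about (398.7,233.6) px. In the right panel the slab is still just above the rail.

```bash
python3 - <<'E'
from m import *
def rot(v,d): a=np.radians(d);return np.array([v[0]*np.cos(a)-v[1]*np.sin(a),v[0]*np.sin(a)+v[1]*np.cos(a)])
w0=ray("top",(268.9,187.6),31)[:2];v=np.array([630.8,192.5])-w0;print("coil->centre",v)
for px,z,d,tc in(((399.4,233.3),83.5,0,(488.3,-224.4)),((398.7,233.6),68,-3.1,(487.4,-225.3))):
    print("centre by coil",ray("top",px,z)[:2]+rot(v,d),"by tool",tc)
# front edge points now, sub-pixel by eye-free threshold R-B>0 vs base<0
for f in("t1","t3"):
    t=np.load(f+".npy").astype(np.float32);z={"t1":83.5,"t3":68}[f]
    d=cv2.GaussianBlur(t[...,0]-t[...,2],(3,3),0);pts=[]
    for c in range(388,406):
        col=d[208:228,c];k=np.where((col[:-1]<2)&(col[1:]>=2))[0]
        if len(k): k=k[-1];pts.append(ray("top",(c,208+k+(2-col[k])/(col[k+1]-col[k])),z)[:2])
    pts=np.array(pts,np.float32);L=cv2.fitLine(pts,cv2.DIST_HUBER,0,.01,.01).ravel()
    print(f,len(pts),"front edge yaw %.1f"%(np.degrees(np.arctan(-L[0]/L[1]))),"through",L[2:])
E
```

```text
coil->centre [ 2.1 -0.6]
centre by coil [ 481.8 -223.7] by tool (488.3, -224.4)
centre by coil [ 481.9 -224.4] by tool (487.4, -225.3)
t1 18 front edge yaw 18.1 through [ 520.6 -215.5]
t3 18 front edge yaw 15.6 through [ 520.2 -213.1]
```

```bash
python3 - <<'E'
from m import *
k=lambda u,v,f,x,y:((u+.5)/f-.5+x,(v+.5)/f-.5+y)
a=tri((268.9,187.6),k(241,196,8,245,220));b=tri((398.7,233.6),k(257,165,400/55,355,165))
print("rack coil",a,"now coil",b)
print("rack coil via side z=31",ray("side",k(241,196,8,245,220),31),"lifted c6, for z:",[ (z,ray("side",k(253,248,8,245,200),z)[:2]) for z in(70,75,80,85)])
print("expected lifted at z85:",ray("top",(268.9,187.6),31)[:2])
E
```

```text
rack coil [627.8 192.6  31.5] now coil [ 478.5 -224.9   64.4]
rack coil via side z=31 [627.3 191.7  31. ] lifted c6, for z: [(70, array([628.6, 180.4])), (75, array([624.1, 185.5])), (80, array([619.6, 190.6])), (85, array([615.1, 195.7]))]
expected lifted at z85: [628.7 193.1]
```

Triangulated, the coil is at (478.5,-224.9,64.4), where about (485.3,-224.6,69) was expected. So the blade droops by about 4° and the slab sits roughly 6 mm towards the robot. I'll pitch the nose up 3.5° and move forward 4 mm.

send_rows(
  plan=[
    [[0, 0, 0], [0, 0.5, 0], 0],
    [[0, 0, 0], [0, 1, 0], 0],
    [[0, 0, 0], [0, 1, 0], 0],
    [[0, 0, 0], [0, 1, 0], 0],
    [[0, 0, -0.1], [0, 0, 0], 0],
    [[0, 0, -0.2], [0, 0, 0], 0],
    [[0, 0, -0.1], [0, 0, 0], 0],
    [[0, 0, 0], [0, 0, 0], 0],
  ],
)

```text
clock: 14.7
position: [427.2, -237.1, 87.5]
ee_rot: [0.065, 0.725, 0.069, -0.682]
force: [-0.2, 0.0, -5.0]
opening: 0.218
```

```bash
python3 - <<'E'
from m import *
t=avg("top",4);s=avg("side",4);np.save("t4.npy",t);np.save("s4.npy",s)
st();go((422.8,-237.5,72),-79.1)
a=cv2.resize(t[200:260,370:430],(400,400),interpolation=cv2.INTER_CUBIC)
b=cv2.resize(s[165:215,360:410],(400,400),interpolation=cv2.INTER_CUBIC)
cv2.imwrite("pics/c9.png",np.hstack([a,b])[:,:,::-1])
E
```

```text
t15.10 j [-0.7  0.4  1.9  0.1  0.8  0.7] F [-0.7 -0.  -4.1] M [-0.1  0.3  0. ] open 0.223
at [ 426.7 -236.7   87.4] head -79.1 | shift now [1.5 0.  0.5] | turn [-0.  -3.5  0. ] | shift after turn [1.5 0.  0.4]
```

View pics/c9.png

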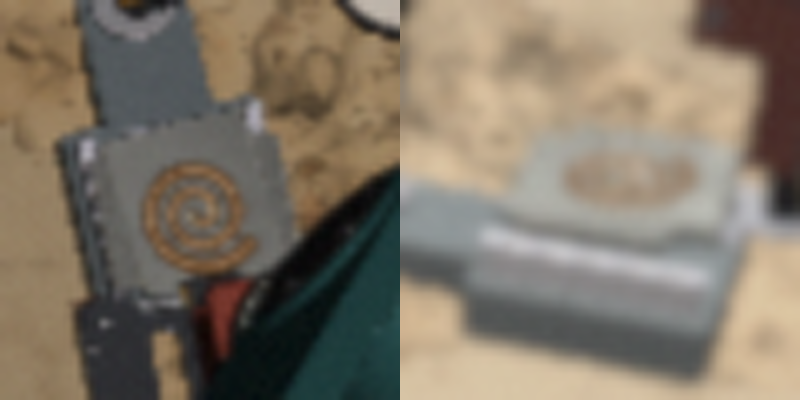

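This is the 11th view. The left panel has the coil ring at x 142-245, y 163-270. The right panel has the coil at x 565-700, y 145-207, and the slab just above the rail. Triangulating again.

```bash
python3 - <<'E'
from m import *
k=lambda u,v,f,x,y:((u+.5)/f-.5+x,(v+.5)/f-.5+y)
u=k(193.5,216.5,400/60,370,200);v=k(232,176,8,360,165)
c=tri(u,v);print("coil",c,"centre",c[:2]+np.array([2.1,-.7]),"target 487.6 -225.3; by top at z69",ray("top",u,c[2])[:2])
# R-B / R profiles along stand x axis through stage centre on top image, to find slab front/rear edges: sample world line at slab-top height
for f,z in(("t0",48),("t4",c[2])):
    t=np.load(f+".npy");
    for lat in(-20,0,15,28):
        pr=[]
        for d in range(30,60,2):
            a=np.radians(13.1);p=np.array([487.6,-225.3])+d*np.array([np.cos(a),np.sin(a)])+lat*np.array([-np.sin(a),np.cos(a)])
            q=proj("top",(*p,z));w=cv2.getRectSubPix(t.astype(np.float32),(1,1),(float(q[0]),float(q[1])))[0,0];pr.append(int(w[0]-w[2]))
        print(f,lat,pr)
E
```

```text
coil [ 483.3 -224.4   65.7] centre [ 485.4 -225.1] target 487.6 -225.3; by top at z69 [ 484.8 -223.8]
t0 -20 [-9, -9, -9, -9, -9, -9, -9, -8, -8, -7, -7, -5, -5, -6, -5]
t0 0 [-10, -9, -9, -9, -9, -8, -8, -9, -9, -9, -9, -8, -8, -7, -8]
t0 15 [-9, -8, -8, -9, -9, -9, -8, -8, -8, -8, -9, -9, -10, -10, -9]
t0 28 [-9, -9, -9, -8, -8, -9, -9, -9, -8, -7, -6, -5, -5, -4, -4]
t4 -20 [4, 4, 4, 3, 3, 2, 0, -4, -3, 0, 11, 19, 23, 29, 34]
t4 0 [4, 4, 4, 4, 3, 2, 1, -1, -6, -8, -9, -9, -9, -9, -10]
t4 15 [3, 4, 5, 5, 4, 2, -2, -6, -8, -9, -9, -9, -9, -9, -9]
t4 28 [5, 4, 4, 4, 3, 1, -3, -7, -8, -9, -9, -7, -8, -8, -8]
```

The front edge is within 1 mm of target. The coil reads 2 mm short, so I'll nudge 1 mm forward while lowering.

send_rows(
  plan=[
    [[0.2, 0, -0.05], [0, 0, 0], 0],
    [[0.2, 0, -0.05], [0, 0, 0], 0],
    [[0.2, 0, 0], [0, 0, 0], 0],
    [[0.2, 0, 0.01], [0, 0, 0], 0],
    [[0.2, 0, 0.01], [0, 0, 0], 0],
    [[0.2, 0, 0.01], [0, 0, 0], 0],
    [[0.2, 0, 0.01], [0, 0, 0], 0],
    [[0, 0, 0], [0, 0, 0], 0],
  ],
)

```text
clock: 15.77
position: [428.2, -236.6, 73.2]
ee_rot: [0.065, 0.725, 0.069, -0.682]
force: [0.5, -0.1, -2.2]
opening: 0.223
```

```bash
cat >> m.py <<'E'
def front(t,z,c=(487.6,-225.3),yaw=13.1):
    a=np.radians(yaw);o=[]
    for lat in(-20,0,15,28):
        pr=[]
        for d in range(30,60):
            p=np.array(c)+d*np.array([np.cos(a),np.sin(a)])+lat*np.array([-np.sin(a),np.cos(a)])
            q=proj("top",(*p,z));w=cv2.getRectSubPix(t.astype(np.float32),(1,1),(float(q[0]),float(q[1])))[0,0];pr.append(w[0]-w[2])
        k=np.where(np.array(pr)<-2)[0];o.append(30+k[0] if len(k) else -1)
    return o
E
python3 - <<'E'
from m import *
st();t=avg("top",4);s=avg("side",4);np.save("t5.npy",t);np.save("s5.npy",s)
st();go((427.2,-236.7,62),-79.1);print("front edge",front(t,58),"want 44 45 42 41")
E
```

```text
t15.77 j [-0.7  0.4  1.9  0.1  0.8  0.7] F [ 0.5 -0.1 -2.2] M [-0.   0.1 -0. ] open 0.223
t16.17 j [-0.7  0.4  1.9  0.1  0.8  0.7] F [ 0.6 -0.  -2.2] M [ 0.   0.1 -0.1] open 0.223
at [ 428.2 -236.6   73.6] head -79.1 | shift now [ 1.1 -0.   0.2] | turn [-0.  -3.5 -0. ] | shift after turn [ 1.2 -0.   0.1]
front edge [np.int64(46), np.int64(47), np.int64(45), np.int64(44)] want 44 45 42 41
```

send_rows(
  plan=[
    [[0.2, 0, 0.01], [0, 0, 0], 0],
    [[0.2, 0, 0.01], [0, 0, 0], 0],
    [[0.15, 0, 0.01], [0, 0, 0], 0],
    [[0.1, 0, 0.01], [0, 0, 0], 0],
    [[0, 0, 0], [0, 0, 0], 0],
    [[0, 0, 0], [0, 0, 0], 0],
    [[0, 0, 0], [0, 0, 0], 0],
    [[0, 0, 0], [0, 0, 0], 0],
  ],
)

```text
clock: 16.83
position: [428.2, -236.6, 67.0]
ee_rot: [0.065, 0.725, 0.069, -0.682]
force: [-0.3, 0.0, -1.1]
opening: 0.223
```

```bash
python3 - <<'E'
from m import *
st();t=avg("top",2);s=avg("side",2);st();pose();go((427.2,-236.7,62),-79.1);print("front",front(t,58))
E
```

```text
t16.83 j [-0.7  0.4  1.9  0.1  0.8  0.7] F [-0.3  0.  -1.1] M [0.  0.1 0. ] open 0.223
t17.03 j [-0.7  0.4  1.9  0.1  0.8  0.7] F [ 0.3  0.3 -1.6] M [0.1 0.  0. ] open 0.220
at [ 428.2 -236.6   67. ] head -79.1 | shift now [ 0.5 -0.   0.1] | turn [-0.  -3.5 -0. ] | shift after turn [ 0.5 -0.   0.1]
front [np.int64(46), np.int64(46), np.int64(44), np.int64(45)]
```

send_rows(
  plan=[
    [[0.1, 0, 0], [0, 0, 0], 0],
    [[0, 0, 0], [0, 0, 0], 0],
    [[0, 0, 0], [0, 0, 0], 2.5],
    [[0, 0, 0], [0, 0, 0], 3.5],
    [[0, 0, 0], [0, 0, 0], 8.78],
    [[0, 0, 0], [0, 0, 0], 8.78],
    [[0, 0, 0], [0, 0, 0], 8.78],
    [[0, 0, 0], [0, 0, 0], 8.78],
  ],
)

```text
clock: 17.7
position: [428.2, -236.6, 66.0]
ee_rot: [0.065, 0.725, 0.069, -0.682]
force: [-0.2, 0.1, 0.2]
opening: 0.625
```

send_rows(
  plan=[
    [[0, 0, 0], [0, 0, 0], 8.78],
    [[0, 0, 0], [0, 0, 0], 8.78],
    [[-1, 0, 0], [0, 0, 0], 8.78],
    [[-2, 0, 0], [0, 0, 0], 8.78],
    [[-3, 0, 0], [0, 0, 0], 8.78],
    [[-3, 0, 0], [0, 0, 0], 8.78],
    [[-3, 0, 0], [0, 0, 0], 8.78],
    [[-3, 0, 0], [0, -3.5, 0], 8.78],
  ],
)

```text
clock: 18.37
position: [416.8, -237.7, 216.9]
ee_rot: [-0.066, -0.703, -0.067, 0.705]
force: [0.2, 0.5, -1.4]
opening: 0.999
```

```bash
python3 - <<'E'
from m import *
st();t=avg("top",4);s=avg("side",4);np.save("t6.npy",t);np.save("s6.npy",s)
go((430,-420,217),-79.1);print("front",front(t,58))
for n,im in(("top",t),("side",s)): print(n,[(c,int(q[4])) for c,q in blobs(im,(5,180,130),(16,255,255)) if 320<c[0]<460 and c[1]>150])
E
```

```text
t18.37 j [-0.7  0.2  1.8 -0.   1.2  0.7] F [ 0.2  0.5 -1.4] M [ 0.  0. -0.] open 0.999
at [ 418.1 -237.5  214.1] head -79.1 | shift now [-0.3 18.1  2.3] | turn [-0.   0.1  0.1] | shift after turn [-0.3 18.1  2.3]
front [np.int64(45), np.int64(45), np.int64(45), np.int64(45)]
top []
side []
```

send_rows(
  plan=[
    [[-0.5, 2, 0], [0, 0, 0], 8.78],
    [[-0.5, 3, 0], [0, 0, 0], 8.78],
    [[-0.5, 3.5, 0], [0, 0, 0], 8.78],
    [[-0.5, 3.5, 0], [0, 0, 0], 8.78],
    [[0, 3.5, 0], [0, 0, 0], 8.78],
    [[0, 3, 0], [0, 0, 0], 8.78],
    [[0, 2, 0], [-6.9, 0, 0], 8.78],
    [[0, 0, 0], [-6.9, 0, 0], 8.78],
  ],
)

```text
clock: 19.43
position: [457.8, -443.8, 233.6]
ee_rot: [-0.152, -0.69, -0.152, 0.691]
force: [-0.3, -0.8, -0.4]
opening: 1.0
```

send_rows(
  plan=[
    [[0, 0, 0], [-6.9, 0, 0], 8.78],
    [[0, 0, 0], [-6.9, 0, 0], 8.78],
    [[0, 0, 0], [-6.9, 0, 0], 8.78],
    [[0, 0, 0], [-6.9, 0, 0], 8.78],
    [[0, 0, 0], [-6.9, 0, 0], 8.78],
    [[0, 0, 0], [-6.9, 0, 0], 8.78],
    [[0, 0, 0], [-6.9, 0, 0], 8.78],
    [[0, 0, 0], [-6.9, 0, 0], 8.78],
  ],
)

```text
clock: 20.1
position: [457.1, -439.0, 233.8]
ee_rot: [0.454, 0.541, 0.457, -0.541]
force: [-0.2, -0.0, 0.0]
opening: 1.0
```

```bash
python3 - <<'E'
from m import *
st();t=avg("top",4);s=avg("side",4);np.save("t7.npy",t);np.save("s7.npy",s)
go((597.8,-261,215),3.6);print("front",front(t,58))
for n,im in(("top",t),("side",s)):
    print(n,"orange",[(c,int(q[4])) for c,q in blobs(im,(5,180,130),(16,255,255)) if 320<c[0]<460 and c[1]>150],
     "red",[(c,int(q[4])) for c,q in blobs(im,(0,170,100),(4,255,255),2) if 320<c[0]<460 and c[1]>130]+[(c,int(q[4])) for c,q in blobs(im,(174,150,90),(180,255,255),2) if 320<c[0]<460 and c[1]>130])
x0,y0,x1,y1=376,208,424,262
f=t[y0:y1,x0:x1].astype(np.float32);R=cv2.resize(f[...,0],None,fx=8,fy=8);d=cv2.resize(f[...,0]-f[...,2],None,fx=8,fy=8)
a=cv2.resize(t[190:265,365:440],(400,400),interpolation=cv2.INTER_CUBIC)
b=cv2.resize(s[140:220,345:425],(400,400),interpolation=cv2.INTER_CUBIC)
cv2.imwrite("pics/c10.png",np.hstack([a,b])[:,:,::-1])
E
```

```text
t20.10 j [-0.9  0.4  1.4  0.   1.3 -0.7] F [-0.2 -0.   0. ] M [-0.  -0.1 -0. ] open 1.000
at [ 457.8 -439.5  235.3] head -10.2 | shift now [  2.   10.6 -20.1] | turn [-13.8  -0.    0. ] | shift after turn [  2.   15.1 -16.9]
front [np.int64(46), np.int64(45), np.int64(45), np.int64(44)]
top orange [(array([405.9, 251.2]), 42)] red [(array([417., 192.]), 23)]
side orange [] red []
```

View pics/c10.png

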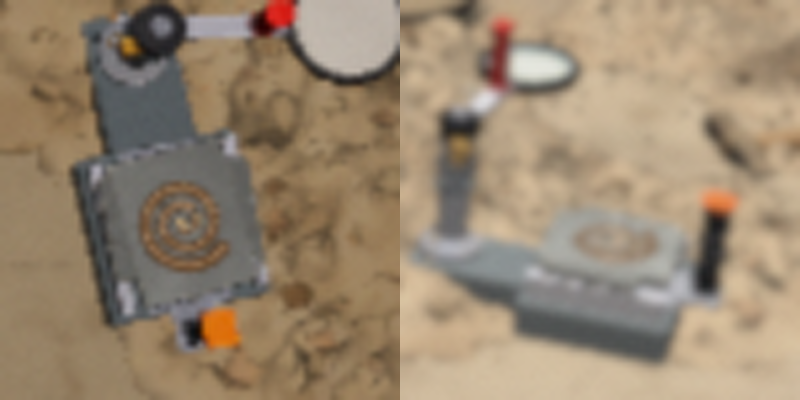

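The 12th and last view shows the slab lying flat on both rails, with all four rail ends showing evenly at its corners: (95,172), (232,145), (127,292) and (263,278). The lifter stands upright with its cap at (220,327), and the handle is at (280,14). One numeric check of centring before I go to the lens.

```bash
python3 - <<'E'
from m import *
t=np.load("t7.npy")
x0,y0,x1,y1=372,205,424,262
f=t[y0:y1,x0:x1].astype(np.float32);d=cv2.resize(f[...,0]-f[...,2],None,fx=8,fy=8);R=cv2.resize(f[...,0],None,fx=8,fy=8)
m=((d>-3)&(d<28)&(R>70)&(R<125)).astype(np.uint8);m=cv2.morphologyEx(m,cv2.MORPH_OPEN,np.ones((17,17)))
ct=max(cv2.findContours(m,cv2.RETR_EXTERNAL,cv2.CHAIN_APPROX_NONE)[0],key=cv2.contourArea)[:,0]
w=np.array([ray("top",((q+.5)/8-.5)+(x0,y0),58)[:2] for q in ct])
a=np.radians(13.1);A=np.array([[np.cos(a),np.sin(a)],[-np.sin(a),np.cos(a)]]);l=((w-(487.6,-225.3))@A.T).astype(np.float32)
print("ext",l.min(0),l.max(0));print(cv2.approxPolyDP(l[:,None],2.0,True)[:,0])
for i,s,n in((0,1,"front"),(0,-1,"rear"),(1,1,"left"),(1,-1,"right")):
    g=(abs(l[:,1-i])<26)&(s*l[:,i]>30);p=np.polyfit(l[g][:,1-i],l[g][:,i],1);print(n,"dist %.1f"%np.median(l[g][:,i]),"dyaw %.1f"%np.degrees(np.arctan(-p[0] if i==0 else p[0])))
P=ray("top",(405.9,251.2),104)[:2];print("lifter cap",P,"stand frame",A@(P-(487.6,-225.3)))
print("handle",ray("top",(417.,192.),173)[:2])
E
```

```text
ext [-47.  -47.3] [49.9 49.3]
[[ 47.  -36.6]
 [ 49.9 -21.6]
 [ 45.1 -19.2]
 [ 43.5  35.1]
 [ 34.8  45.5]
 [ 17.2  49.3]
 [ 14.3  43.5]
 [-22.4  48.7]
 [-31.3  36.2]
 [-44.8  33.4]
 [-45.9  14. ]
 [-41.7   9.3]
 [-45.3   9.4]
 [-47.    2. ]
 [-42.7 -26. ]
 [-44.6 -35. ]
 [-32.3 -41.4]
 [-12.8 -45.4]
 [ 22.4 -47.3]
 [ 30.6 -45.3]
 [ 34.6 -34.7]]
front dist 44.9 dyaw 4.4
rear dist -44.8 dyaw 1.7
left dist 46.5 dyaw -0.1
right dist -45.4 dyaw -4.3
lifter cap [ 423.4 -238.6] stand frame [-65.5   1.6]
handle [ 597.5 -261.2]
```

The slab is centred to within about 1 mm with a mean yaw error under 1°. On to the lens handle.

send_rows(
  plan=[
    [[0, 0, 0], [-6.9, 0, 0], 8.78],
    [[0, 0, 0], [-6.9, 0, 0], 8.78],
    [[0, 2, -2.3], [0, 0, 0], 8.78],
    [[0, 2.8, -3.1], [0, 0, 0], 8.78],
    [[0, 2.8, -3.1], [0, 0, 0], 8.78],
    [[0, 2.8, -3.1], [0, 0, 0], 8.78],
    [[0, 2.8, -3.1], [0, 0, 0], 8.78],
    [[0, 1.9, -2.2], [0, 0, 0], 8.78],
  ],
)

```text
clock: 21.17
position: [599.4, -258.6, 235.8]
ee_rot: [0.516, 0.484, 0.516, -0.483]
force: [-0.4, -0.3, -1.0]
opening: 0.998
```

```bash
python3 - <<'E'
from m import *
s=avg("side",2);st();go((598,-260.7,134),3.6);cv2.imwrite("pics/c11.png",s[:,:,::-1])
s7=np.load("s7.npy");print("red side",[(c,q) for c,q in blobs(s7,(0,120,60),(8,255,255),3) if 350<c[0]<380 and 130<c[1]<170])
print("knob z",tri((394.6,194.3),(356.6,162.5)))
E
```

```text
t21.27 j [-0.5  0.4  1.4  0.   1.3 -0.6] F [ 0.3  0.3 -0.2] M [-0.1 -0.1 -0. ] open 1.000
at [ 600.1 -257.4  235.6] head 3.9 | shift now [10.2 -0.2  0.3] | turn [ 0.3 -0.1 -0.1] | shift after turn [10.2 -0.2  0.3]
red side [(array([364.6, 149.3]), array([363, 144,   5,  13,  31], dtype=int32))]
knob z [ 595.  -201.7  131.8]
```

send_rows(
  plan=[
    [[1, -0.1, 0.15], [0, 0, 0], 8.78],
    [[2, -0.1, 0.15], [0, 0, 0], 8.78],
    [[2.5, 0, 0], [0, 0, 0], 8.78],
    [[2.2, 0, 0], [0, 0, 0], 8.78],
    [[1.5, 0, 0], [0, 0, 0], 8.78],
    [[0.8, 0, 0], [0, 0, 0], 8.78],
    [[0.2, 0, 0], [0, 0, 0], 8.78],
    [[0, 0, 0], [0, 0, 0], 0],
  ],
)

```text
clock: 21.93
position: [594.9, -265.6, 133.1]
ee_rot: [0.515, 0.484, 0.516, -0.484]
force: [-0.1, -0.1, 0.3]
opening: 0.96
```

send_rows(
  plan=[
    [[0, 0, 0], [0, 0, 0], 0],
    [[0, 0, 0], [0, 0, 0], 0],
    [[0, 0, 0], [0, 0, 0], 0],
    [[0, 0, 0], [0, 0, 0], 0],
    [[0, 0, 0], [0, 0, 0], 0],
    [[0, 0, 0], [0, 0, 0], 0],
    [[0, 0, 0], [0, 0, 0], 0],
    [[0, 0, 0], [0, 0, 0], 0],
  ],
)

```text
clock: 22.6
position: [595.7, -264.6, 133.7]
ee_rot: [0.516, 0.484, 0.516, -0.484]
force: [0.1, 0.0, 0.4]
opening: 0.358
```

send_rows(
  plan=[
    [[0, 0, 0], [0, 0, 0], 0],
    [[0, 0, 0], [0, 0, 0], 0],
    [[0, 0, 0], [0, 0, 0], 0],
    [[0, 0, 0], [0, 0, 0], 0],
    [[0, 0, 0], [0, 0, 0], 0],
    [[0, 0, 0], [0, 0, 0], 0],
    [[0, 0, 0], [0, 0, 0], 0],
    [[0, 0, 0], [0, 0, 0], 0],
  ],
)

```text
clock: 23.27
position: [595.9, -264.8, 133.7]
ee_rot: [0.516, 0.484, 0.516, -0.484]
force: [3.0, -0.1, -2.0]
opening: 0.182
```

```bash
python3 - <<'E'
from m import *
st();go((598,-260.7,134),3.6)
P,R=pose();c=np.array([594.7,-200.4])
# swing: target handle pose & heading at arm angles, from current grasp
r=60;h0=273.3
for q in np.arange(0,1.41,.14):
    h=np.radians(h0-np.degrees(q));print("%.2f"%q,c+r*np.array([np.cos(h),np.sin(h)]),"phi %.1f"%(3.3-np.degrees(q)))
E
```

```text
t23.27 j [-0.5  0.5  1.5  0.   1.1 -0.6] F [ 3.  -0.1 -2. ] M [ 0.  -0.6 -0. ] open 0.182
at [ 595.9 -264.8  133.7] head 3.7 | shift now [-0.   0.2 -0.4] | turn [ 0.1  0.  -0. ] | shift after turn [-0.   0.2 -0.4]
0.00 [ 598.2 -260.3] phi 3.3
0.14 [ 589.8 -260.2] phi -4.7
0.28 [ 581.5 -258.9] phi -12.7
0.42 [ 573.4 -256.5] phi -20.8
0.56 [ 565.8 -253. ] phi -28.8
0.70 [ 558.8 -248.4] phi -36.8
0.84 [ 552.4 -243. ] phi -44.8
0.98 [ 546.9 -236.6] phi -52.8
1.12 [ 542.3 -229.6] phi -60.9
1.26 [ 538.7 -222. ] phi -68.9
1.40 [ 536.3 -214. ] phi -76.9
```

The handle is gripped: the opening reads 16 mm on the 14 mm peg, and about 3 N of spring force shows. I'll swing along the arc, 5° per row.

send_rows(
  plan=[
    [[0, -0.3, 0], [2.5, 0, 0], 0],
    [[0, -0.56, -0.025], [5, 0, 0], 0],
    [[0, -0.56, -0.025], [5, 0, 0], 0],
    [[0, -0.56, -0.025], [5, 0, 0], 0],
    [[0, -0.56, -0.025], [5, 0, 0], 0],
    [[0, -0.56, -0.025], [5, 0, 0], 0],
    [[0, -0.56, -0.025], [5, 0, 0], 0],
    [[0, -0.3, -0.01], [2.5, 0, 0], 0],
  ],
)

```text
clock: 23.93
position: [558.9, -254.4, 133.7]
ee_rot: [0.345, 0.618, 0.345, -0.616]
force: [9.1, 2.2, -5.5]
opening: 0.181
```

```bash
python3 - <<'E'
from m import *
st();P,R=pose();o=ctrl.get_obs();print(P,heading(R),"F tool",R.inv().apply(o["force"]))
t=avg("top",2);v=P[:2]-(594.7,-200.4);print("TCP polar",np.hypot(*v),np.degrees(np.arctan2(v[1],v[0]))%360)
i=t.astype(int);m=((i.min(2)>135)&(i[...,0]-i[...,2]<45)).astype(np.uint8);m[:150]=0;m[260:]=0;m[:,:370]=0;m[:,450:]=0
n,l,s,c=cv2.connectedComponentsWithStats(m);k=[j for j in range(1,n) if s[j,4]>30]
for j in k: 
  w=ray("top",c[j],125)[:2];d=w-(594.7,-200.4);print("white",c[j],s[j,4],w,np.hypot(*d),np.degrees(np.arctan2(d[1],d[0]))%360)
E
```

```text
t23.93 j [-0.5  0.5  1.6  0.   1.1  0. ] F [ 9.1  2.2 -5.5] M [ 0.4 -1.2 -0. ] open 0.181
[ 558.9 -254.4  133.7] -31.60119210027351 F tool [ 5.5  6.6 -6.6]
TCP polar 64.81462479787467 236.4423102201174
white [427.7 219.5] 102 [ 519.9 -303. ] 126.9626795541229 233.8879239942587
```

send_rows(
  plan=[
    [[0, -0.3, -0.03], [2.5, 0, 0], 0],
    [[0, -0.56, -0.045], [5, 0, 0], 0],
    [[0, -0.56, -0.045], [5, 0, 0], 0],
    [[0, -0.56, -0.045], [5, 0, 0], 0],
    [[0, -0.56, -0.04], [5, 0, 0], 0],
    [[0, -0.56, -0.035], [5, 0, 0], 0],
    [[0, -0.56, -0.025], [5, 0, 0], 0],
    [[0, -0.56, -0.025], [5, 0, 0], 0],
  ],
)

```text
clock: 24.7
position: [534.1, -223.6, 133.8]
ee_rot: [0.129, 0.697, 0.127, -0.694]
force: [10.6, -1.9, -9.8]
opening: 0.177
```

```bash
cat >> m.py <<'E'
def lens():
    st();P,R=pose();o=ctrl.get_obs();print(P,"head %.1f"%heading(R),"F tool",R.inv().apply(o["force"]))
    v=P[:2]-(594.7,-200.4);print("TCP polar",np.hypot(*v),np.degrees(np.arctan2(v[1],v[0]))%360)
E
python3 - <<'E'
from m import *
lens()
E
```

```text
t24.70 j [-0.5  0.4  1.7  0.   1.1  0.7] F [10.6 -1.9 -9.8] M [-0.4 -1.5  0.1] open 0.177
[ 534.1 -223.6  133.8] head -69.1 F tool [ 9.8  5.5 -9.2]
TCP polar 64.89004854129867 200.99260955757364
```

send_rows(
  plan=[
    [[0.03, -0.28, -0.05], [2.5, 0, 0], 0],
    [[0.03, -0.28, -0.05], [2.5, 0, 0], 0],
    [[0, -0.28, -0.03], [2.5, 0, 0], 0],
    [[0, 0, 0], [0, 0, 0], 0],
    [[0, 0, 0], [0, 0, 0], 0],
    [[0, 0, 0], [0, 0, 0], 0],
    [[0, 0, 0], [0, 0, 0], 0],
    [[0, 0, 0], [0, 0, 0], 0],
  ],
)

```text
clock: 25.37
position: [531.8, -216.2, 133.7]
ee_rot: [0.086, 0.703, 0.083, -0.701]
force: [5.4, -4.5, -2.4]
opening: 0.181
```

```bash
python3 - <<'E'
from m import *
lens()
E
```

```text
t25.37 j [-0.5  0.4  1.7 -0.   1.1  0.8] F [ 5.4 -4.5 -2.4] M [-0.6 -0.6  0.1] open 0.181
[ 531.8 -216.2  133.7] head -76.3 F tool [ 2.4  5.6 -4.1]
TCP polar 64.84303833394532 194.1053492325255
```

send_rows(
  plan=[
    [[0, -0.15, -0.02], [1.3, 0, 0], 0],
    [[0, -0.15, -0.02], [1.3, 0, 0], 0],
    [[0, -0.1, 0], [0, 0, 0], 0],
    [[0, 0, 0], [0, 0, 0], 0],
    [[0, 0, 0], [0, 0, 0], 0],
    [[0, 0, 0], [0, 0, 0], 0],
    [[0, 0, 0], [0, 0, 0], 0],
    [[0, 0, 0], [0, 0, 0], 0],
  ],
)

```text
clock: 26.03
position: [531.5, -214.4, 133.7]
ee_rot: [0.071, 0.705, 0.066, -0.703]
force: [3.7, -11.7, -5.3]
opening: 0.18
```

```bash
python3 - <<'E'
from m import *
lens()
E
```

```text
t26.03 j [-0.5  0.4  1.7 -0.   1.1  0.9] F [  3.7 -11.7  -5.3] M [-1.6 -0.5  0.2] open 0.180
[ 531.5 -214.4  133.7] head -78.9 F tool [ 5.4 12.2 -1.3]
TCP polar 64.71163035604418 192.53381275798267
```

send_rows(
  plan=[
    [[0, -0.1, 0], [0, 0, 0], 0],
    [[0, -0.05, 0], [0, 0, 0], 0],
    [[0, 0, 0], [0, 0, 0], 0],
    [[0, 0, 0], [0, 0, 0], 0],
    [[0, 0, 0], [0, 0, 0], 0],
    [[0, 0, 0], [0, 0, 0], 0],
    [[0, 0, 0], [0, 0, 0], 0],
    [[0, 0, 0], [0, 0, 0], 0],
  ],
)

```text
clock: 26.7
position: [531.6, -214.4, 133.8]
ee_rot: [0.072, 0.705, 0.065, -0.703]
force: [4.2, -16.0, -6.4]
opening: 0.178
```

```bash
python3 - <<'E'
from m import *
lens();t=avg("top",4);lens()
i=t.astype(int);m=((i.min(2)>135)&(i[...,0]-i[...,2]<45)).astype(np.uint8);m[:150]=0;m[270:]=0;m[:,:370]=0;m[:,450:]=0
n,l,s,c=cv2.connectedComponentsWithStats(m)
for j in range(1,n):
  if s[j,4]>15:
    w=ray("top",c[j],125)[:2];d=w-(594.7,-200.4);print("white",c[j],s[j,4],w,np.hypot(*d),np.degrees(np.arctan2(d[1],d[0]))%360)
print("other bits: orange caps",[(c,int(q[4])) for c,q in blobs(t,(5,180,130),(16,255,255)) if 180<c[0]<460 and c[1]>150])
s=avg("side",3);a=np.load("s7.npy").astype(int);d=np.abs(s.astype(int)-a).sum(2);
for nm,(x0,y0,x1,y1) in dict(lifter_cap=(405,174,416,200),slab=(372,178,402,200)).items(): print(nm,"mean change",d[y0:y1,x0-20:x1-20].mean())
print([(c,int(q[4])) for c,q in blobs(s,(5,180,130),(16,255,255)) if 340<c[0]<430 and c[1]>150])
E
```

```text
t26.70 j [-0.5  0.4  1.7 -0.   1.1  0.9] F [  4.2 -16.   -6.4] M [-2.2 -0.6  0.1] open 0.178
[ 531.6 -214.4  133.8] head -78.9 F tool [ 6.6 16.5 -1. ]
TCP polar 64.65084528946963 192.46178775873193
t26.90 j [-0.5  0.4  1.7 -0.   1.1  0.9] F [  3.2 -15.8  -7.4] M [-2.2 -0.5  0.2] open 0.181
[ 531.6 -214.4  133.8] head -78.9 F tool [ 7.5 16.  -0.1]
TCP polar 64.67025178618492 192.4724176416343
white [404.  231.5] 228 [ 482.6 -229.7] 115.8952260833068 194.66476962423292
other bits: orange caps [(array([269.1, 186. ]), 397), (array([406.7, 248.8]), 10), (array([226.6, 253. ]), 41)]
lifter_cap mean change 30.53146853146853
slab mean change 9.92878787878788
[]
```

The push force rose by about 4 N with no movement, so the arm is at its stop. The lens centre measures (482.6,-229.7), over the slab. Handing in.

```bash
python3 -c "
from plant import ctrl
print(ctrl.close_job())"
```

```text
the job is handed in; nothing more can be done
None
```

The job is handed in at about 27 s of the 64 s allowed. The slab lies on the stand's two rails, and the lens arm is held against its stop.

**What I did**
- I took the right-hand lifter, slid its blade under the slab, and carried the slab to the stand.
- The blade drooped about 4° under the load. I pitched it back up and moved it forward before lowering the slab onto the rails.
- I let go of the lifter with its blade still under the slab, then gripped the red handle and swung the lens arm to its stop.

**Last checks**
- **Slab position:** before the swing, the slab measured within about 1 mm of the stage centre. Its four sides read between −4.3° and +4.4° of square, averaging about +0.4°. I took this spread to be its irregular outline. All four rail ends showed evenly at its corners.
- **Lens arm:** the last 1.5 mm of push raised the force at the handle from 12 to 16 N with no movement. The arm angle was 192.5°, against 193.1° expected at the stop. The lens centre measured about 7 mm from the stage centre; part of it was hidden by the arm.
- **Other objects:** nothing should have touched the tape roll, bone or bottle, but I did not re-measure them at the end.

**Checks that were weaker or disagreed**
- The position read from the fossil coil while the slab was on the blade differed from the front-edge reading by 2–3 mm. I relied on the full-outline check once the slab was on the rails.
- At the end, the side-view comparison at the lifter cap showed a changed image, which I put down to the arm covering it. The slab area there had changed little. The top view still showed part of the cap.

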